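Load a painted glass panel in the shop's lit display stand and switch it on

ROBOT

A 6-joint arm with a two-finger parallel gripper is mounted at the origin on the work surface. World frame = base frame: x ahead of the robot, y to its left, z up, the work surface at z = 0. Lengths are in m, angles in rad, forces in N, time in s.
With the tool pointing down it reaches from about 0.3 to 0.875 m from the base axis. Payload 6.4 kg.
Tool frame: the origin (TCP) lies at the very end of the fingers, on their centre line; the grasp point (between the pads) lies 19 mm behind it (ctrl.hold_point_z is the distance from the TCP to the grasp point, in m); x points along the fingers, y is the direction in which the jaws open and shut, and the axes are right-handed (so a half turn about x gives the same grasp; the last joint's range is limited). The gripper opens to 88 mm and grips with 3 to 60 N. Pads are 18 mm wide; open, the fingers measure 123 mm over their backs; the gripper's body (75 mm by 187 mm) begins 45 mm behind the grasp point.
Start: joints at [1.037, 0.181, 1.607, -0, 1.354, -0.206], TCP at [0.185, 0.544, 0.239] pointing down, gripper open.
Joint ranges: [-2.99, 2.99], [-0.89, 2.07], [0.3, 2.58], [-1.14, 4.28], [0, 2.63], [-3.12, 3.12]. Speed limits (rad/s): [2.57, 2.57, 3.01, 3.14, 3.14, 3.14].

INTERFACE

Orientations are given as a rotation vector (axis times angle).
In Python, from plant import ctrl, grab_frame gives the robot as it stands.
- The arm moves only by the shell command python3 -m crank 'ROWS' [FORCE]. ROWS is a JSON object of lists of equal length, an entry for each row: "jaw": the gripper's target within -1 to 1 (fully open at 1, half-way at 0, shut at -1); "offset": the shift along the tool's x, y, z in cm, a list of three; "roll": the turn about the tool's x in rad. A call has 1 to 10 rows; each row is the pose to reach, as a shift and turn from the pose commanded when the call began, along the tool's axes at that moment; what a row does not reach only later rows make up. A row lasts 1/8 s, in which the tool goes at most 62.5 mm and 10.7 degrees, less where a joint would pass 70% of its speed; a pose out of reach is approached as far as the arm can. A call with a gripper value outside its range is refused whole. The fingers move at their own pace and stop on an object; FORCE is the grip in N (left out, the last holds). Time passes only in rows, so rows that repeat a pose let the fingers close. It gives the time, the measured TCP pose, the force and the opening at its end, in the units of the state.
- ctrl.sense(): the state, without advancing time (a new reading comes with each control period).
- grab_frame(name): name is "scene" or "side" or "wrist"; returns a dict with "pixels" (480x640x3 uint8, red, green, blue), "camera_matrix" (3x3 intrinsics, pixels), "k1" (the pictures are not rectified: a ray, as slopes to the right and down, at radius r is drawn at 1 + k1 r^2 times it, then the intrinsics apply), "rvec" (rotation vector, rad) and "tvec" (3), from world to camera coordinates, as OpenCV has them. Camera axes: x right, y down, z forward; pixel columns grow to the right and rows downward; lengths in m; the calibration is good to about 2 mm. A picture is of the moment at which its call begins. There is no depth.
- ctrl.hand_in(): hands the job in, once; it reports no verdict.
The state is a dict: "t": time; "q": joint angles; "joint_vel": joint speeds; "effort": joint torques, N m; "ee_pos": TCP position; "tool_rot": TCP orientation; "force": force on the tool from outside, world axes, zero at the start; "torque": the same for the moment, N m; "width": opening from 0.0 (shut) to 1.0 (fully open).
Only numpy, scipy, OpenCV 4.12 (cv2) and the standard library are available. Lean on these libraries where they do the work, as an engineer would, in place of code of your own. Each camera call takes 0.05 s, during which the arm holds its last target.

TASK

Take the narrow glass panel by its wooden grip and slide it, bead first, along the deck of the lit display stand under the two sprung clips until it is fully home against the stop and both clips have snapped down behind its bead. Then switch the light on: push the stand's knob in, turn it clockwise past its safety stop as far as it goes, and let it spring back up. Leave the wide panel and the pottery where they stand.

Things in the scene. Friction and masses are not known exactly. Their poses are not given: they have to be found in the camera images.
- panel_grip (a point): the narrow panel, to be loaded: pale clear glass 110 x 60 x 5 mm, about 0.12 kg, a small painted flower on it. This point: centre of its upright wooden grip, 23 mm above the underside. The grip is 40 mm long (x), 14 thick (y), stands at the trailing end, from 5 to 36 mm above the underside. x points from the grip to the bead edge, z up
- panel_front (a point): middle of the narrow panel's leading edge, on its underside: 88 mm ahead of panel_grip along x, 23 mm below it. Same axes. A round glass bead 10 mm in diameter runs across this edge and stands 5 mm above the glass
- wide_panel_grip (a point): centre of the wooden grip of the wide glass panel, which must stay where it is: 95 mm long, 90 mm wide, otherwise made like the narrow one (same grip, same bead). The two lie flat on the table to the robot's right and may change places
- stand_stop (a point): foot of the stop face, on the deck's surface and centre line, 60 mm ahead of the stand's origin; the stand's axes. Home: panel_front at this point, x axes parallel. The panel must come in from -x, set down with its nose at least 45 mm short of here, as the clips reach over the deck. The stop block is 13 mm high
- clip_left (a joint): rad, sprung steel clip 19 mm to the +y side of the centre line, hinged on the stop block; 0 at rest, grows as it lifts. Nose 18 mm before the stop, 3 mm above the bare deck; upturned lip from 38 mm before the stop, its tip 13 mm above the deck. The bead lifts it to about 0.15, then it snaps down on the glass to about 0.04. Pushing the bead under both clips takes about 10 N
- clip_right (a joint): the same for the clip on the stand's -y side
- knob_axis (a point): on the upright axis of the light knob, 30 mm above deck level (60 above the table). Black bar grip 42 mm long, 12 thick, from 14 to 44 mm above deck level, on a skirt 48 mm across. The axes are the stand's and do not turn: at knob_turn 0 the bar lies along the stand's x. A steel stop piece 12.5 mm high stands 25 to 41 mm from the axis, to the front left; a lug on the skirt meets it
- knob_push (a joint): how far the knob is pushed in, m: 0 up, 0.006 fully in; the spring resists with 4 N at first and 8 N fully in, and lifts the knob again when it is let go
- knob_turn (a joint): knob angle, rad, growing clockwise seen from above: it starts between 0 and 0.15 (off), the safety stop blocks it near 0.4 unless the knob is pushed in at least 5 mm, it is past the stop from 0.85, and 1.3 is the end of its travel (on); it stays where it is left
- vase: bystander: teal vase, 64 mm across, 90 mm tall; origin under its centre (so for all bystanders)
- cup: bystander: white cup, 72 mm across, 60 mm tall
- bowl: bystander: bowl, 110 mm across, 45 mm tall
- bird: bystander: small cream figurine, 48 mm across, 64 mm tall
- jar: bystander: brown lidded jar, 84 mm across, 90 mm tall
- dish: bystander: flat terracotta dish, 80 mm across, 15 mm tall
- saucers: bystander: stacked cream saucers, 120 mm across, 26 mm tall
- stand: lit display stand, wood, fixed (place and yaw vary); origin on the table under the deck. x: the way the panel slides in, z up. Deck 30 mm above the table, 90 mm wide, from x = -80 mm (open end) to the stop face at x = +60; a wing at +y carries the knob. Aluminium guides 6 mm high, 64 mm apart from x = 20 to 60, flare to about 83 mm apart at x = -8
Not all that is in view belongs to the job. What is shaped like the part that bears panel_grip but red or yellow is not meant.

How it is judged:
By the outcome, as a careful person would: the job done as asked, in the order asked, and still so for the second after the job is handed in, with the robot touching nothing.
It also fails if it takes over 58 s, if anything falls off the work surface, if the arm or the gripper's body presses on something with over 40 N, if the wrist force passes 120 N, or if a joint passes its speed limit or range.

## Working session

There is one attempt and no reset: what is moved stays moved. The work goes in short steps, Python scripts to look and compute and a shell command to move; the robot and the scene stay as the last step left them, time stands still between calls to the robot, and variables do not carry over. Pictures are saved under pics/ and viewed, and the job is handed in when it is done.

```bash
ls; mkdir -p pics
python3 - <<'E'
from plant import ctrl, grab_frame
import cv2
print(ctrl.sense())
for n in ("scene","side","wrist"):
    f=grab_frame(n); cv2.imwrite(f"pics/{n}0.png",f["pixels"][:,:,::-1]); print(n,f["camera_matrix"],f["k1"],f["rvec"],f["tvec"])
E
```

```text
pics
{'t': 0.0, 'q': array([ 1.03668732e+00,  1.81538457e-01,  1.60797230e+00, -3.23642343e-05,
        1.35378345e+00, -2.06316223e-01]), 'joint_vel': array([ 0.00128186,  0.0003419 , -0.00066909, -0.00108799, -0.00087296,
        0.00039942]), 'effort': array([-4.45549995e-04, -4.33878386e+01, -3.41849005e+01,  7.01577659e-02,
        3.86166468e-02, -1.58166799e-04]), 'ee_pos': array([0.18485551, 0.54392736, 0.23782884]), 'tool_rot': array([ 0.25599505,  1.5560336 , -0.25851417]), 'force': array([0.16887121, 0.53014214, 0.71444128]), 'torque': array([-0.00445689,  0.02862278, -0.04656869]), 'width': 1.000645699857776}
scene [[491.09182714   0.         319.7842195 ]
 [  0.         491.09182714 235.91738987]
 [  0.           0.           1.        ]] -0.08227734549717274 [ 2.28000985  0.65592502 -0.28295731] [-0.43290953 -0.17073981  1.39258003]
side [[616.29718152   0.         323.17354629]
 [  0.         616.29718152 229.98279467]
 [  0.           0.           1.        ]] -0.0030454366449091503 [ 2.16004791 -0.84900014  0.35332133] [-0.39529224  0.28553836  1.50690353]
wrist [[358.00177183   0.         321.73954826]
 [  0.         358.00177183 238.0801845 ]
 [  0.           0.           1.        ]] -0.011976637023187797 [-2.34971626 -1.68234943 -0.24905873] [-0.57395425 -0.04052429  0.38935593]
```

View pics/scene0.png

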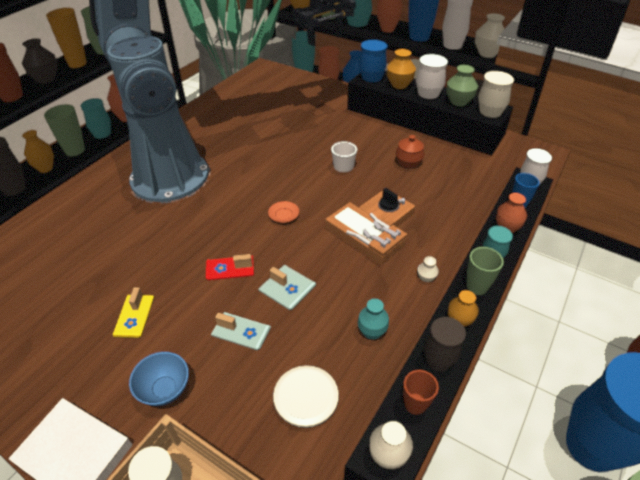

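View pics/side0.png

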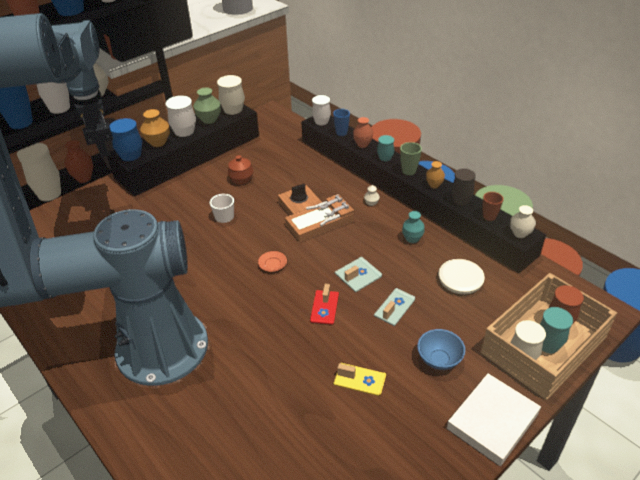

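View pics/wrist0.png

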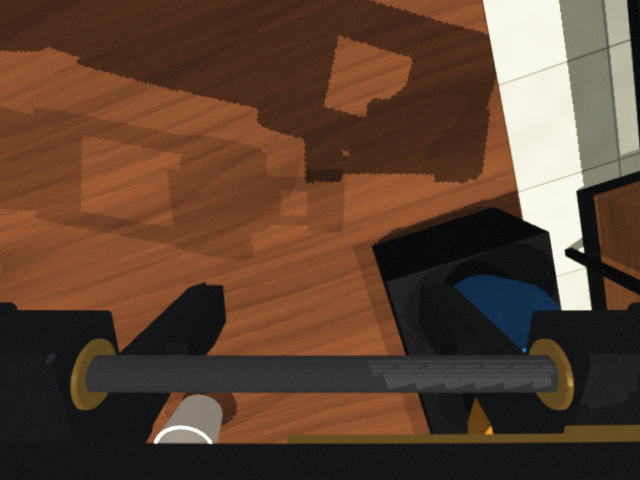

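Candidates for the narrow panel in the scene view: red (230,267) and yellow (134,316), both excluded by colour; clear panel A (287,286), which looks squarish and so wide; clear panel B (241,330), which looks elongated and so narrow. I'll check this in close crops.

```bash
cat > h.py <<'E'
import numpy as np, cv2
from plant import ctrl, grab_frame
def cam(f):
    R=cv2.Rodrigues(np.array(f["rvec"],float))[0]; return np.array(f["camera_matrix"]),f["k1"],R,np.array(f["tvec"],float).ravel()
def ray(f,uv):
    K,k1,R,t=cam(f)
    p=cv2.undistortPoints(np.array([[uv]],float),K,np.array([k1,0,0,0,0.]))[0,0]
    return -R.T@t, R.T@np.array([p[0],p[1],1])
def onz(f,uv,z):
    o,d=ray(f,uv); return o+d*(z-o[2])/d[2]
def two(f,u,g,v):
    o1,d1=ray(f,u);o2,d2=ray(g,v)
    A=np.stack([d1,-d2],1); s=np.linalg.lstsq(A,o2-o1,rcond=None)[0]
    a=o1+s[0]*d1;b=o2+s[1]*d2; return (a+b)/2,np.linalg.norm(a-b)
def proj(f,P):
    K,k1,R,t=cam(f)
    return cv2.projectPoints(np.array(P,float).reshape(-1,3),np.array(f["rvec"],float),t,K,np.array([k1,0,0,0,0.]))[0][:,0]
def crop(f,x,y,w,h,s,name):
    im=cv2.resize(f["pixels"][y:y+h,x:x+w,::-1],None,fx=s,fy=s,interpolation=cv2.INTER_CUBIC); cv2.imwrite("pics/"+name,im)
E
python3 - <<'E'
from h import *
import pickle
f=grab_frame("scene");g=grab_frame("side");pickle.dump((f,g),open("fg0.pkl","wb"))
crop(f,200,250,130,105,6,"c1.png"); crop(f,315,175,110,90,7,"c2.png"); 
crop(g,325,250,100,80,8,"c3.png"); crop(g,270,170,100,75,8,"c4.png")
E
```

```text
(no output)
```

View pics/c1.png

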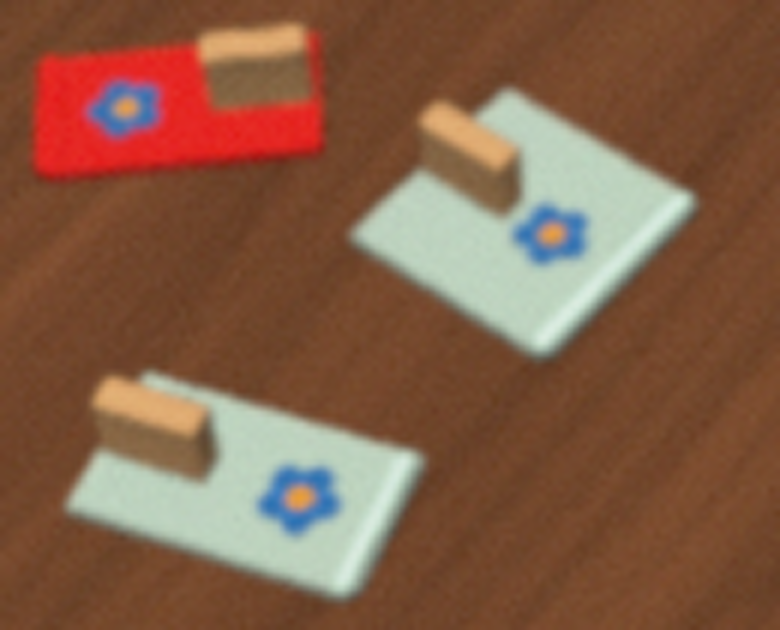

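View pics/c2.png

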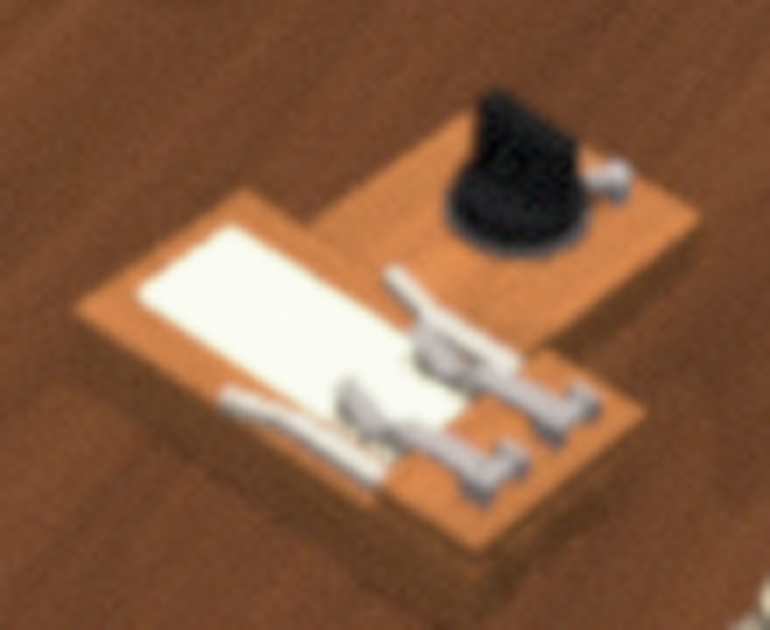

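View pics/c3.png

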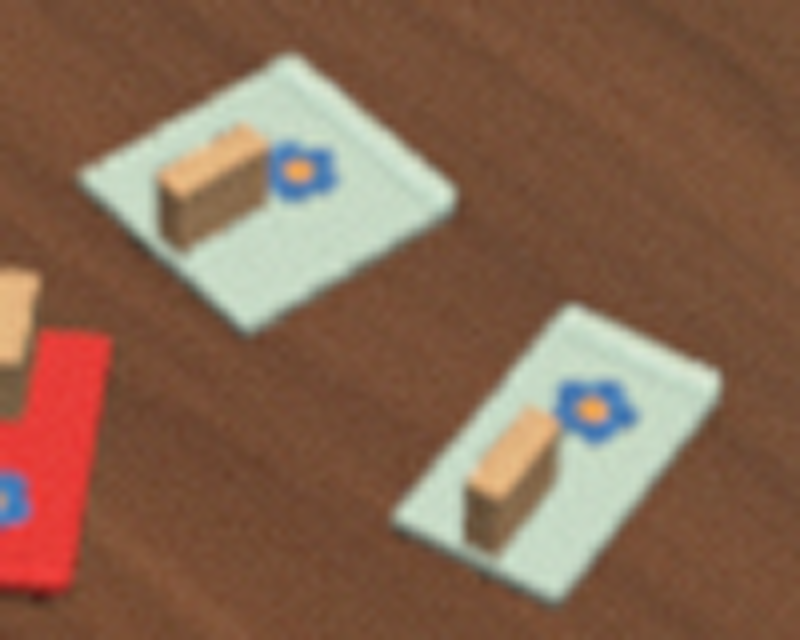

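View pics/c4.png

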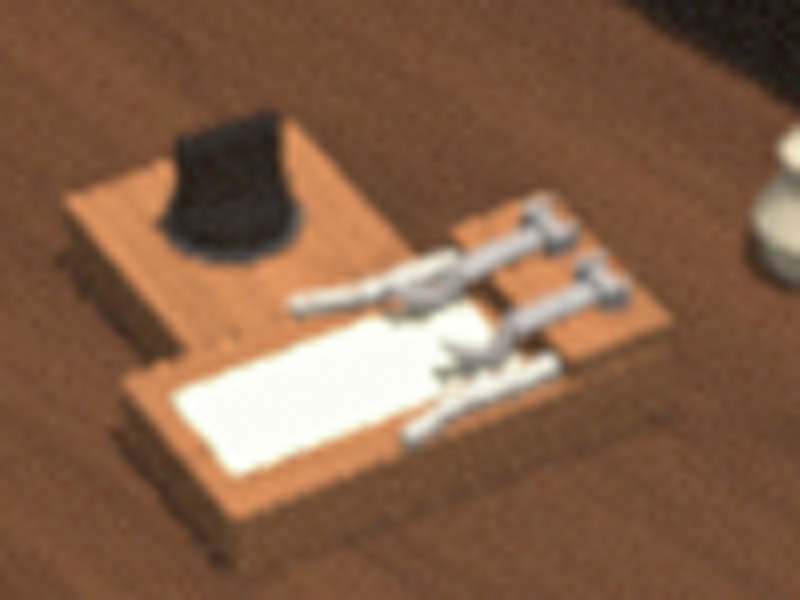

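Panel B (scene 241,330; side 395,306) is clearly the narrow, elongated clear one with the bead at the far end. Panel A is wide. The stand's bar knob is at scene (390,200). Next I measure.

Run:
```python
from h import *
import pickle
f,g=pickle.load(open("fg0.pkl","rb"))
np.set_printoptions(precision=4,suppress=True)
def C(o,s): return lambda x,y:(o[0]+(x+.5)/s-.5,o[1]+(y+.5)/s-.5)
c1=C((200,250),6);c2=C((315,175),7);c3=C((325,250),8);c4=C((270,170),8)
# grip top z .036
T1=np.array([onz(f,c1(*p),.036)[:2] for p in [(118,377),(212,407),(195,435),(93,402)]])
T2=np.array([onz(g,c3(*p),.036)[:2] for p in [(465,485),(497,500),(562,415),(530,405)]])
print("grip scene",T1.mean(0),cv2.minAreaRect((T1*1000).astype(np.float32)));print("grip side",T2.mean(0),cv2.minAreaRect((T2*1000).astype(np.float32)))
for nm,F,c,pts in (("sc",f,c1,[(67,508),(148,373)]),("si",g,c3,[(392,520),(558,603)])):
    P=np.array([onz(F,c(*p),.003)[:2] for p in pts]);print(nm,"rear mid",P.mean(0),np.linalg.norm(P[0]-P[1]))
for nm,F,c,pts in (("sc",f,c1,[(345,598),(423,458)]),("si",g,c3,[(572,305),(722,385)])):
    P=np.array([onz(F,c(*p),.006)[:2] for p in pts]);print(nm,"front mid",P.mean(0),np.linalg.norm(P[0]-P[1]))
# stand
def q(nm,a,b):
    P,e=two(f,c2(*a),g,c4(*b)); print(nm,P,e, onz(f,c2(*a),.03)[:2],onz(g,c4(*b),.03)[:2]); return P
A=q("open+y",(243,188),(122,380));B=q("open-y",(77,310),(235,518))
D=q("blk-y",(480,548),(672,320));E=q("blk+y",(645,410),(545,195))
q("wing far+y",(700,215),(282,118)); q("wing open +y",(468,108),(66,202))
q("lit open -y",(137,293),(237,475));q("lit open +y",(232,225),(172,398))
P=[onz(F,c(*p),.074)[:2] for F,c,p in((f,c2,(487,97)),(f,c2,(575,150)),(g,c4,(180,145)),(g,c4,(275,115)))]
print("knob bar tops",P)
```

```text
grip scene [ 0.478  -0.3078] ((477.2545166015625, -307.95672607421875), (39.36664581298828, 12.374665260314941), 11.987730979919434)
grip side [ 0.4744 -0.3113] ((474.7680358886719, -311.04327392578125), (41.66082000732422, 11.35138988494873), 13.964913368225098)
sc rear mid [ 0.4542 -0.3121] 0.061037821232960886
si rear mid [ 0.4543 -0.3154] 0.060594651795327394
sc front mid [ 0.5599 -0.2905] 0.060647671423498
si front mid [ 0.56   -0.2924] 0.058198946642388234
open+y [0.5112 0.1424 0.03  ] 0.003283665859787832 [0.5107 0.1448] [0.5104 0.1402]
open-y [0.4928 0.0568 0.028 ] 0.0024902602383079205 [0.4935 0.0567] [0.4909 0.0534]
blk-y [0.6718 0.0167 0.0415] 0.0030907971376313297 [0.6673 0.0289] [0.6807 0.0245]
blk+y [0.6898 0.104  0.0408] 0.0030187913733592145 [0.6859 0.1168] [0.6983 0.112 ]
wing far+y [0.6592 0.2214 0.0282] 0.0005841713594630772 [0.6598 0.2199] [0.6575 0.2192]
wing open +y [0.5598 0.2315 0.0316] 0.005091293128301073 [0.5598 0.2295] [0.5626 0.2369]
lit open -y [0.5075 0.0731 0.0299] 0.003649441350113567 [0.507  0.0755] [0.5065 0.0706]
lit open +y [0.5181 0.1221 0.03  ] 0.003845606316396042 [0.5175 0.1249] [0.5171 0.1195]
knob bar tops [array([0.5842, 0.1892]), array([0.6239, 0.1794]), array([0.5823, 0.1883]), array([0.6201, 0.1775])]
```

```bash
cat >> h.py <<'E'
np.set_printoptions(precision=4,suppress=True)
def plan(P,zyaw,s=None):
    """offset cm (tool x,y,z) and roll to reach TCP P with tool z heading zyaw (tool x down)"""
    s=s or ctrl.sense(); R=cv2.Rodrigues(np.array(s["tool_rot"]))[0]
    o=R.T@(np.array(P)-s["ee_pos"])*100
    cur=np.arctan2(R[1,2],R[0,2])
    # roll about tool x (down): positive roll -> heading decreases (clockwise from above)
    r=(-(zyaw-cur)+np.pi)%(2*np.pi)-np.pi
    print("t %.2f ee"%s["t"],s["ee_pos"],"zhead %.3f"%cur,"xaxis",R[:,0],"q6 %.2f"%s["q"][5],"F",s["force"],"w %.3f"%s["width"])
    print("offset cm",o,"roll %.3f"%r)
E
python3 - <<'E'
from h import *
f=grab_frame("wrist");s=ctrl.sense();R=cv2.Rodrigues(s["tool_rot"])[0]
K,k,Rc,t=cam(f);c=-Rc.T@t
print("R",R);print("cam in tool",R.T@(c-s["ee_pos"]),"cam fwd in tool",R.T@Rc.T@[0,0,1],"cam down",R.T@Rc.T@[0,1,0])
plan((0.52,0.08,0.24),-0.212)
plan((0.52,0.08,0.24),-0.212+np.pi)
E
```

```text
R [[-0.0003  0.322   0.9468]
 [-0.0006  0.9468 -0.322 ]
 [-1.     -0.0007 -0.0001]]
cam in tool [-0.1455 -0.0003 -0.0744] cam fwd in tool [ 0.9565 -0.0001  0.2918] cam down [-0.2918 -0.0005  0.9565]
t 0.30 ee [0.185  0.5442 0.2384] zhead -0.328 xaxis [-0.0003 -0.0006 -1.    ] q6 -0.21 F [0.8536 0.3584 0.0687] w 0.998
offset cm [ -0.1481 -33.1656  46.6636] roll -0.116
t 0.30 ee [0.185  0.5442 0.2384] zhead -0.328 xaxis [-0.0003 -0.0006 -1.    ] q6 -0.21 F [0.8536 0.3584 0.0687] w 0.998
offset cm [ -0.1481 -33.1656  46.6636] roll 3.026
```

```bash
python3 -m crank '{"jaw":[1,1,1,1,1,1,1,1,1,1],"offset":[[0,-33,45],[0,-33,45],[0,-33,45],[0,-33,45],[0,-33,45],[0,-33,45],[0,-33,45],[0,-33,45],[0,-33,45],[0,-33,45]],"roll":[-0.12,-0.12,-0.12,-0.12,-0.12,-0.12,-0.12,-0.12,-0.12,-0.12]}' 30
python3 - <<'E'
from h import *
import pickle
plan((0.52,0.08,0.24),-0.212)
f=grab_frame("wrist");pickle.dump(f,open("w1.pkl","wb"));cv2.imwrite("pics/w1.png",f["pixels"][:,:,::-1])
E
```

```text
t: 1.55
ee_pos: [0.5066, 0.0838, 0.2386]
tool_rot: [0.167, 1.564, -0.168]
force: [0.1, 1.3, 0.2]
width: 0.997
t 1.55 ee [0.5066 0.0838 0.2386] zhead -0.213 xaxis [ 0.0004 -0.0006 -1.    ] q6 -1.42 F [0.0909 1.307  0.1948] w 0.997
offset cm [-0.1366 -0.0858  1.3856] roll -0.001
```

View pics/w1.png

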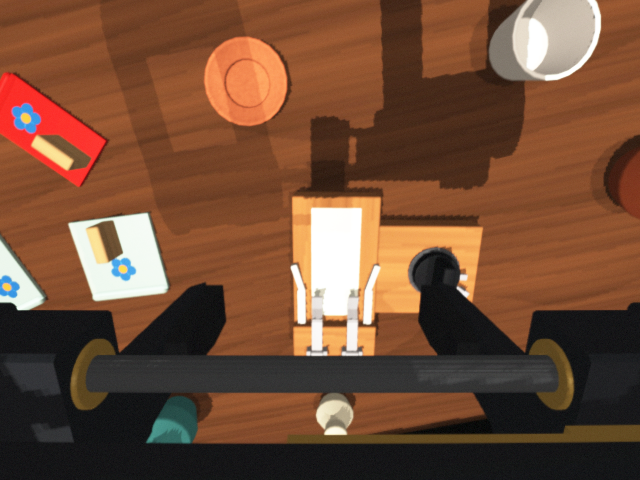

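The wrist view shows the stand straight on: deck open edge from (293,197) to (380,195), lit pad at (311..362,208), knob at (435,272). I'll measure on an enlarged crop.

Run:
```python
from h import *
import pickle
f=pickle.load(open("w1.pkl","rb")); crop(f,280,180,220,190,3.5,"c5.png")
```

```text
(no output)
```

View pics/c5.png

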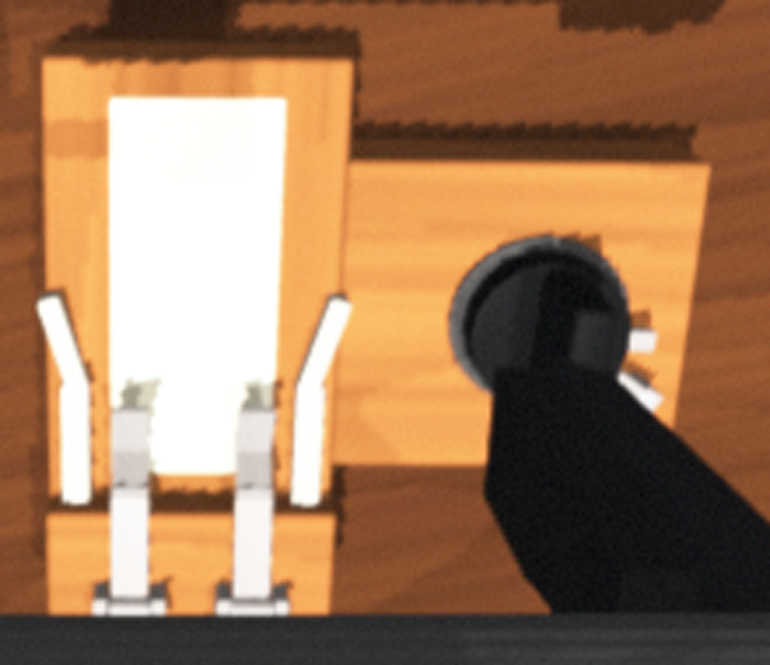

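Run:
```python
from h import *
import pickle
f=pickle.load(open("w1.pkl","rb"))
c=lambda x,y:(280+(x+.5)/3.5-.5,180+(y+.5)/3.5-.5)
W=lambda p,z:onz(f,c(*p),z)[:2]
a,b=W((42,58),.03),W((353,58),.03); print("open",a,b,(a+b)/2,np.linalg.norm(a-b),np.arctan2(*(b-a)[::1])*-1)
l,r=W((76,495),.036),W((306,495),.036);print("guide rear",l,r,(l+r)/2,np.linalg.norm(l-r))
l2,r2=W((75,390),.036),W((309,390),.036);print("guide mid",l2,r2,(l2+r2)/2)
s,e=W((47,515),.043),W((335,515),.043);print("block",s,e,(s+e)/2,np.linalg.norm(s-e),-np.arctan2(*(e-s)))
p,q=W((109,98),.03),W((286,98),.03);m=(p+q)/2;p2,q2=W((119,474),.03),W((270,474),.03);print("lit",m,(p2+q2)/2)
for u,v in(((a+b)/2,(s+e)/2),((a+b)/2,(l+r)/2),(m,(s+e)/2)):
    d=v-u;print("yaw",np.arctan2(d[1],d[0]),np.linalg.norm(d))
print("skirt c",(W((450,325),.036)+W((632,325),.036))/2,"bar line",W((545,250),.074),W((545,360),.074))
# narrow panel partially; bead etc skip
```

```text
open [0.4904 0.056 ] [0.5092 0.1428] [0.4998 0.0994] 0.08877956255907485 -0.21339948551480914
guide rear [0.6259 0.0346] [0.6412 0.1049] [0.6335 0.0697] 0.07198395923946638
guide mid [0.5908 0.0425] [0.6059 0.1121] [0.5983 0.0773]
block [0.6269 0.0255] [0.6458 0.1123] [0.6363 0.0689] 0.08880525989426856 -0.21355758020680715
lit [0.5112 0.0971] [0.6299 0.0718]
yaw -0.21967881696984148 0.13987371048372194
yaw -0.21836297492021794 0.1369677857621537
yaw -0.22125796848130305 0.12823114931554475
skirt c [0.5996 0.1839] bar line [0.5606 0.1782] [0.5919 0.1744]
```

Run:
```python
from h import *
plan((0.525,-0.30,0.20),0.21)
```

```text
t 1.60 ee [0.5054 0.0856 0.2384] zhead -0.211 xaxis [-0.0007  0.0002 -1.    ] q6 -1.42 F [-0.271   0.1237 -0.9317] w 0.997
offset cm [  3.8335 -37.2909  10.0096] roll -0.421
```

```bash
python3 -m crank '{"jaw":[1,1,1,1,1,1,1,1],"offset":[[0,-37.3,10],[0,-37.3,10],[0,-37.3,10],[0,-37.3,10],[0,-37.3,10],[3.8,-37.3,10],[3.8,-37.3,10],[3.8,-37.3,10]],"roll":[-0.42,-0.42,-0.42,-0.42,-0.42,-0.42,-0.42,-0.42]}'
python3 - <<'E'
from h import *
import pickle
f=grab_frame("wrist");pickle.dump(f,open("w2.pkl","wb"));cv2.imwrite("pics/w2.png",f["pixels"][:,:,::-1])
plan((0.476,-0.309,0.06),0.21)
E
```

```text
t: 2.6
ee_pos: [0.5251, -0.2983, 0.1991]
tool_rot: [-0.164, 1.566, 0.168]
force: [-0.1, -0.4, 0.0]
width: 0.998
t 2.65 ee [ 0.5256 -0.2972  0.2   ] zhead 0.212 xaxis [-0.0012  0.0018 -1.    ] q6 -2.49 F [-0.2064  0.4345 -0.612 ] w 1.003
offset cm [14.0046 -0.135  -5.0892] roll 0.002
```

View pics/w2.png

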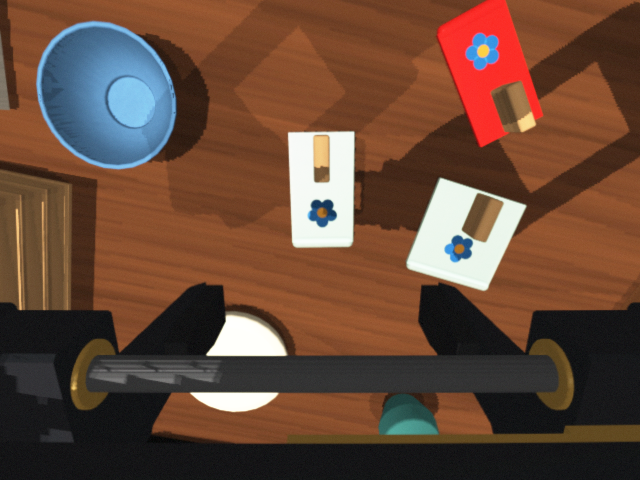

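The narrow panel is nearly square to the camera: rear edge (289..354,132), front (293..352,246), grip (321,158). The bowl and wide panel are well clear of the fingers.

Run:
```python
from h import *
import pickle
f=pickle.load(open("w2.pkl","rb")); im=f["pixels"].astype(int)
m=((im.min(2)>170)).astype(np.uint8); m[:, :270]=0;m[:,370:]=0;m[:120]=0;m[260:]=0
cs,_=cv2.findContours(m,0,1);c=max(cs,key=cv2.contourArea);bx=cv2.approxPolyDP(cv2.convexHull(c),5,True)[:,0];print(bx)
P=np.array([onz(f,p,.005)[:2] for p in bx]);print(P)
r=cv2.minAreaRect((P*1000).astype(np.float32));print(r)
g=((im[:,:,0]-im[:,:,2]>50)&(im[:,:,0]>200)).astype(np.uint8);g[:, :305]=0;g[:,340:]=0;g[:130]=0;g[185:]=0
cs,_=cv2.findContours(g,0,1);c=max(cs,key=cv2.contourArea);Q=np.array([onz(f,p[0]*1.,.036)[:2] for p in c]);r=cv2.minAreaRect((Q*1000).astype(np.float32));print("griptop",cv2.boundingRect(c),r)
crop(f,280,120,90,135,4.4,"c6.png")
```

```text
[[353 132]
 [351 243]
 [295 246]
 [288 133]]
[[ 0.4485 -0.2858]
 [ 0.5521 -0.263 ]
 [ 0.5668 -0.3169]
 [ 0.4617 -0.3435]]
((507.9193420410156, -302.5731506347656), (108.39035034179688, 59.23941421508789), 12.90340518951416)
griptop (313, 136, 16, 32) ((470.0082702636719, -311.4644470214844), (25.41673469543457, 12.598119735717773), 12.343459129333496)
```

View pics/c6.png

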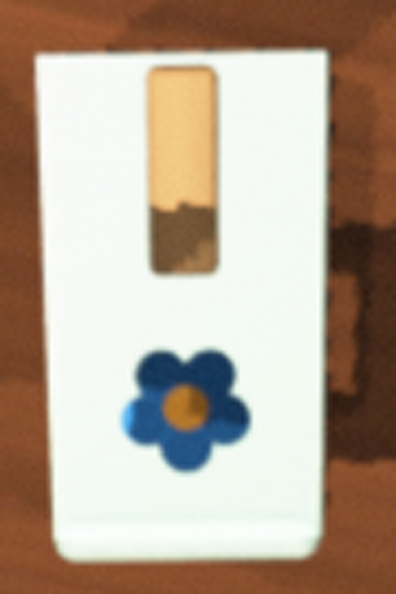

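Run:
```python
from h import *
import pickle
f=pickle.load(open("w2.pkl","rb"))
print(onz(f,(321.6,158.4),.036), onz(f,(321.5,132),.005),onz(f,(322.3,246.5),.004),onz(f,(322,212.5),.005))
for i in range(3): plan((0.476,-0.3085,0.010),0.212)
```

```text
[ 0.4752 -0.3094  0.036 ] [ 0.4545 -0.3139  0.005 ] [ 0.562  -0.2901  0.004 ] [ 0.5277 -0.2977  0.005 ]
t 2.65 ee [ 0.5256 -0.2972  0.2   ] zhead 0.212 xaxis [-0.0012  0.0018 -1.    ] q6 -2.49 F [-0.2064  0.4345 -0.612 ] w 1.003
offset cm [19.0047 -0.0963 -5.0745] roll 0.000
t 2.65 ee [ 0.5256 -0.2972  0.2   ] zhead 0.212 xaxis [-0.0012  0.0018 -1.    ] q6 -2.49 F [-0.2064  0.4345 -0.612 ] w 1.003
offset cm [19.0047 -0.0963 -5.0745] roll 0.000
t 2.65 ee [ 0.5256 -0.2972  0.2   ] zhead 0.212 xaxis [-0.0012  0.0018 -1.    ] q6 -2.49 F [-0.2064  0.4345 -0.612 ] w 1.003
offset cm [19.0047 -0.0963 -5.0745] roll 0.000
```

```bash
python3 -m crank '{"jaw":[0,0,0,0,0,0,0],"offset":[[4,0,-5],[9,0,-5.1],[13,0,-5.1],[16,0,-5.1],[18,0,-5.1],[18.9,0,-5.1],[18.9,0,-5.1]],"roll":[0,0,0,0,0,0,0]}' 40
python3 - <<'E'
from h import *
f=grab_frame("side");crop(f,300,220,160,120,5,"s2.png")
plan((0.476,-0.3085,0.010),0.212)
E
```

```text
t: 3.52
ee_pos: [0.4764, -0.3089, 0.0121]
tool_rot: [-0.167, 1.564, 0.167]
force: [1.2, 0.1, 0.0]
width: 0.501
t 3.58 ee [ 0.4766 -0.3094  0.0126] zhead 0.213 xaxis [ 0.001  -0.0009 -1.    ] q6 -2.57 F [0.2234 0.586  0.2957] w 0.499
offset cm [ 0.2609  0.1025 -0.0441] roll 0.001
```

View pics/s2.png

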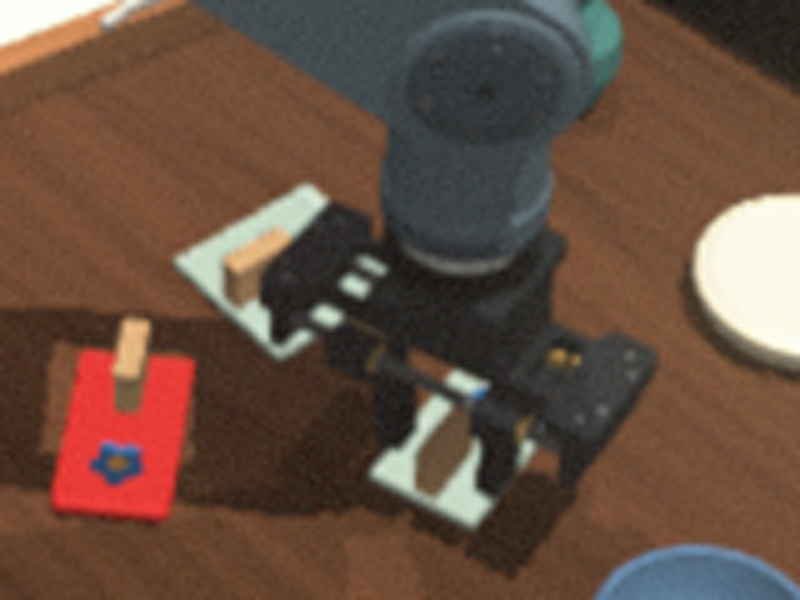

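The fingers straddle the grip (crop 445,460) above the glass. Closing now.

```bash
python3 -m crank '{"jaw":[0,-1,-1,-1,-1,-1],"offset":[[0.2,0.05,0],[0.2,0.05,0],[0.2,0.05,0],[0.2,0.05,0],[0.2,0.05,0],[0.2,0.05,0]],"roll":[0,0,0,0,0,0]}' 45
python3 - <<'E'
from h import *
plan((0.476,-0.3085,0.010),0.212)
E
```

```text
t: 4.32
ee_pos: [0.4759, -0.3089, 0.0098]
tool_rot: [-0.167, 1.564, 0.167]
force: [-0.0, -0.1, 1.5]
width: 0.156
t 4.33 ee [ 0.4759 -0.3089  0.0098] zhead 0.212 xaxis [ 0.     -0.0001 -1.    ] q6 -2.57 F [-0.0375 -0.1364  1.4558] w 0.156
offset cm [-0.0165  0.0326  0.0203] roll 0.000
```

```bash
python3 -m crank '{"jaw":[-1,-1,-1,-1,-1],"offset":[[-1,0,0],[-4,0,0],[-9,0,0],[-12,0,0],[-12,0,0]],"roll":[0,0,0,0,0]}'
python3 - <<'E'
from h import *
f=grab_frame("wrist");cv2.imwrite("pics/w3.png",f["pixels"][:,:,::-1])
g=grab_frame("side");crop(g,280,180,200,150,4,"s3.png")
plan((0.4734,0.1055,0.13),-0.216)
E
```

```text
t: 4.95
ee_pos: [0.4774, -0.3102, 0.1329]
tool_rot: [-0.17, 1.56, 0.163]
force: [-0.1, 0.9, -0.8]
width: 0.154
t 5.05 ee [ 0.4755 -0.3084  0.1292] zhead 0.212 xaxis [-0.0004  0.0004 -1.    ] q6 -2.57 F [-0.5024  0.6503 -0.906 ] w 0.158
offset cm [-0.065  40.5049  8.5129] roll 0.428
```

View pics/w3.png

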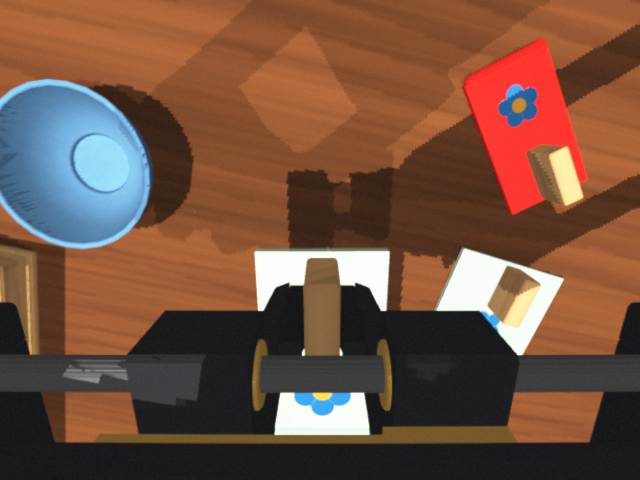

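View pics/s3.png

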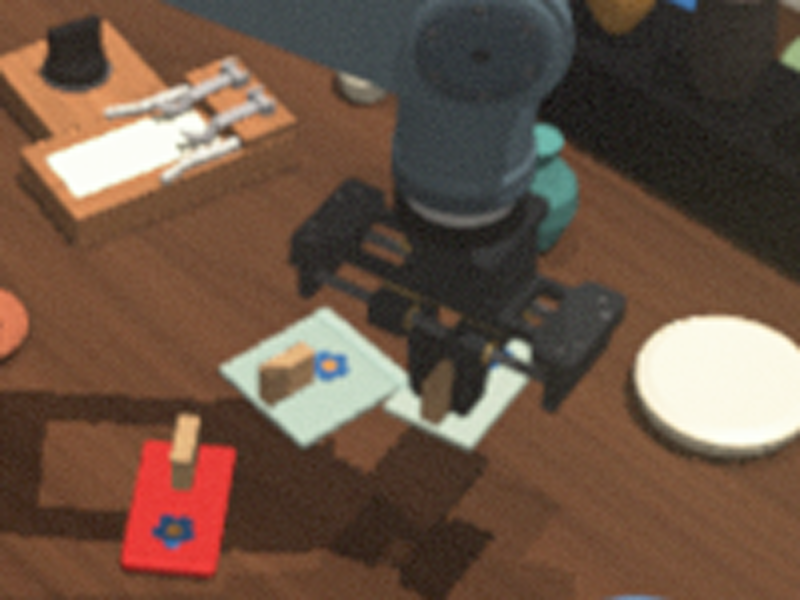

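The panel is held square: rear edge level at row 249, centred at column 322. Carrying it to the stand's open end.

```bash
python3 -m crank '{"jaw":[-1,-1,-1,-1,-1,-1,-1,-1,-1,-1],"offset":[[0,6,1.2],[0,12,2.5],[0,18,3.8],[0,24,5],[0,30,6.3],[0,35,7.4],[0,39,8.2],[0,40.5,8.5],[0,40.5,8.5],[0,40.5,8.5]],"roll":[0.06,0.12,0.18,0.24,0.3,0.36,0.4,0.428,0.428,0.428]}'
python3 - <<'E'
from h import *
f=grab_frame("wrist");cv2.imwrite("pics/w4.png",f["pixels"][:,:,::-1])
g=grab_frame("side");crop(g,250,140,160,120,5,"s4.png")
f=grab_frame("scene");crop(f,280,150,160,120,5,"f4.png")
plan((0.4734,0.1055,0.04),-0.216)
E
```

```text
t: 6.3
ee_pos: [0.473, 0.1045, 0.1286]
tool_rot: [0.169, 1.566, -0.17]
force: [0.1, -0.2, -1.1]
width: 0.153
t 6.45 ee [0.4735 0.1041 0.1293] zhead -0.217 xaxis [-0.0007 -0.0001 -1.    ] q6 -1.38 F [ 0.0847  0.0137 -0.9487] w 0.156
offset cm [ 8.9331  0.1318 -0.035 ] roll -0.001
```

View pics/w4.png

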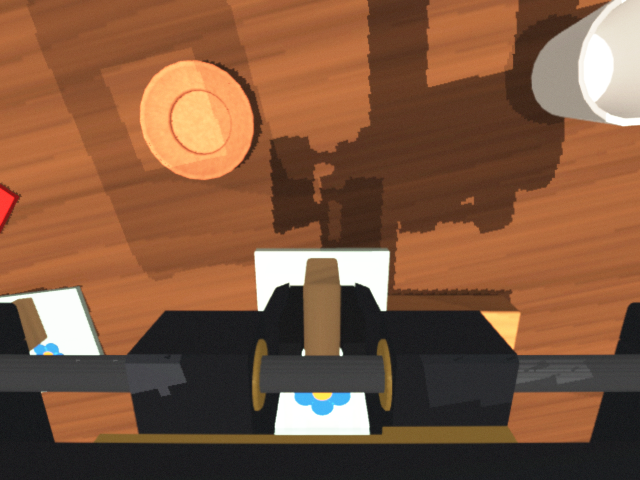

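View pics/s4.png

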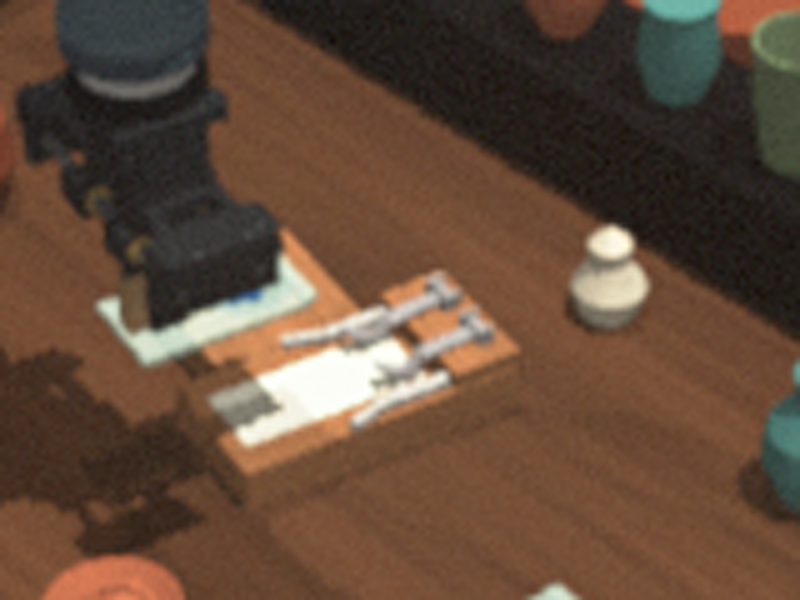

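View pics/f4.png

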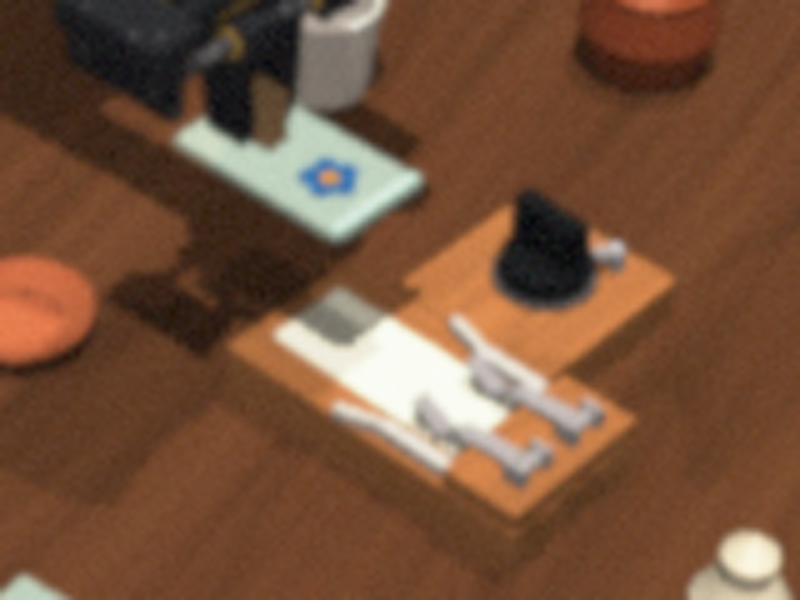

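```bash
python3 -m crank '{"jaw":[-1,-1,-1,-1,-1,-1],"offset":[[3,0.1,0],[6,0.1,0],[8,0.1,0],[8.5,0.1,0],[8.5,0.1,0],[8.5,0.1,0]],"roll":[0,0,0,0,0,0]}'
python3 - <<'E'
from h import *
g=grab_frame("side");crop(g,250,150,120,90,6.6,"s5.png")
f=grab_frame("scene");crop(f,300,170,120,90,6.6,"f5.png")
plan((0.4734,0.1055,0.04),-0.216)
E
```

```text
t: 7.2
ee_pos: [0.4747, 0.1059, 0.0457]
tool_rot: [0.17, 1.562, -0.169]
force: [-0.9, 0.4, -1.1]
width: 0.152
t 7.30 ee [0.4746 0.106  0.0456] zhead -0.216 xaxis [ 0.0017 -0.0001 -1.    ] q6 -1.38 F [-0.2334 -0.6095 -0.4496] w 0.153
offset cm [ 0.5601 -0.0714 -0.1074] roll 0.000
```

View pics/s5.png

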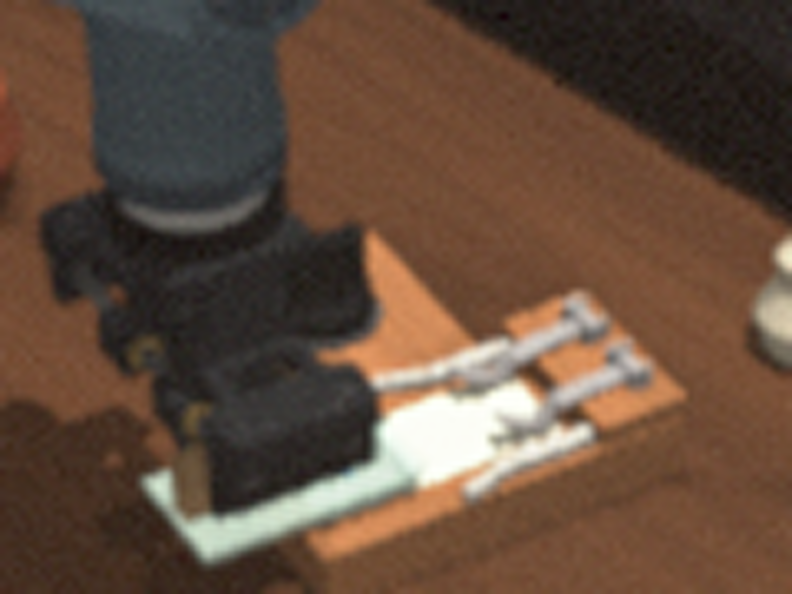

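View pics/f5.png

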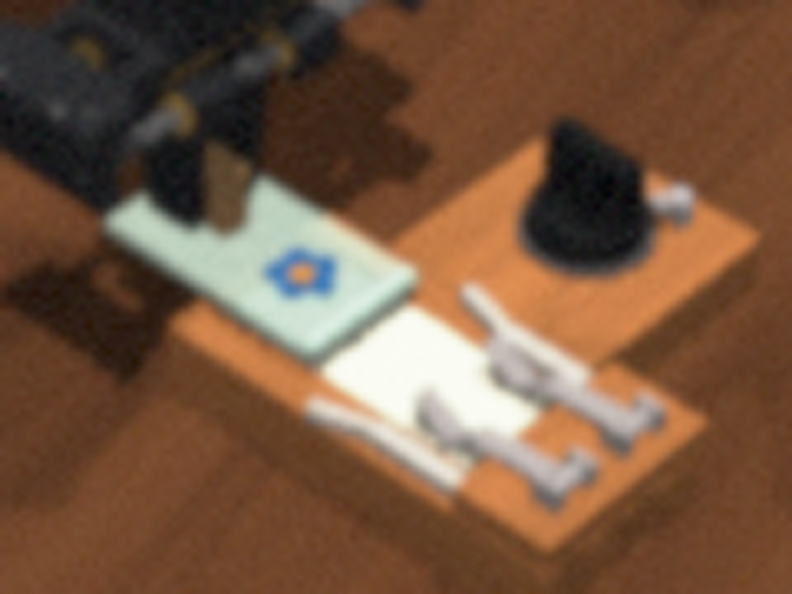

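Run:
```python
from h import *
f=grab_frame("scene")
c=lambda x,y:(300+(x+.5)/6.6-.5,170+(y+.5)/6.6-.5)
W=lambda p,z:onz(f,c(*p),z)[:2]
o=np.array([.5789,.0824]);R=np.array([[.9768,-.2143],[.2143,.9768]])
S=lambda p,z:R@(W(p,z)-o)*1000
print("nose",S((318,358),.038),S((416,285),.038))
print("flare tips",S((312,405),.036),S((468,290),.036),"guide rear",S((457,483),.036),S((585,372),.036))
print("open -y",S((172,322),.03))
print("blk far",S((550,550),.043),S((706,422),.043))
plan((0.4734,0.1055,0.04),-0.216)
```

```text
nose [-20.9818 -24.7195] [-21.4365  30.5303]
flare tips [ -7.2099 -42.9678] [-6.921  43.8253] guide rear [ 56.3545 -36.346 ] [52.943  39.7359]
open -y [-79.0324 -41.9979]
blk far [104.5321 -44.0155] [104.6451  43.686 ]
t 7.35 ee [0.4745 0.106  0.0455] zhead -0.216 xaxis [ 0.0015 -0.     -1.    ] q6 -1.38 F [-0.288   0.888  -1.1481] w 0.156
offset cm [ 0.5498 -0.0743 -0.0956] roll 0.000
```

```bash
python3 -m crank '{"jaw":[-1,-1,-1,-1,-1,-1,-1,-1],"offset":[[0.3,-0.1,0],[0.5,-0.1,0],[0.5,-0.1,0],[0.5,-0.1,1],[0.5,-0.1,2],[0.5,-0.1,3],[0.5,-0.1,3.5],[0.5,-0.1,3.5]],"roll":[0,0,0,0,0,0,0,0]}'
python3 - <<'E'
from h import *
g=grab_frame("side");crop(g,260,160,110,82,7.2,"s6.png")
f=grab_frame("scene");crop(f,310,180,110,82,7.2,"f6.png")
plan((0.5515,0.0884,0.04),-0.216)
E
```

```text
t: 8.35
ee_pos: [0.5087, 0.0973, 0.0398]
tool_rot: [0.17, 1.563, -0.17]
force: [0.5, 0.1, 2.7]
width: 0.154
t 8.45 ee [0.5082 0.0975 0.0398] zhead -0.216 xaxis [ 0.0008 -0.0001 -1.    ] q6 -1.40 F [ 0.202  -0.7544  0.6103] w 0.158
offset cm [-0.0138  0.0408  4.4235] roll 0.000
```

View pics/s6.png

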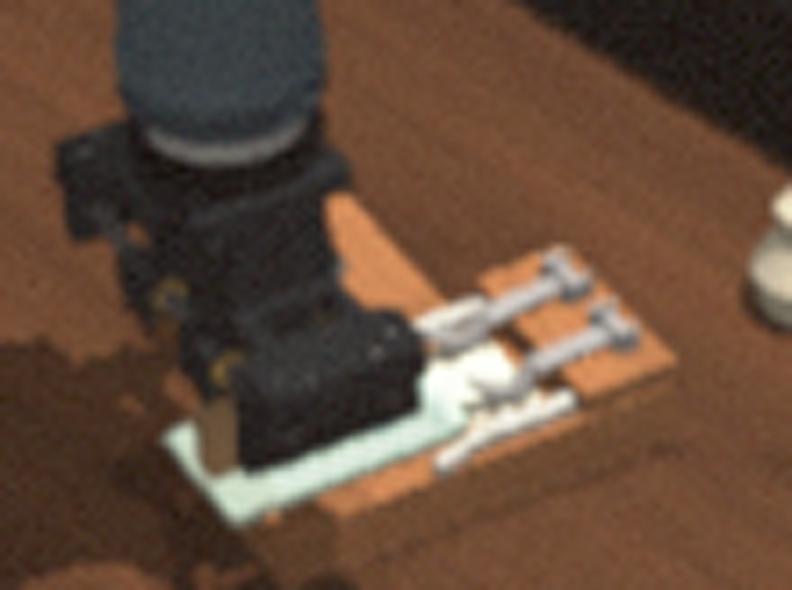

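View pics/f6.png

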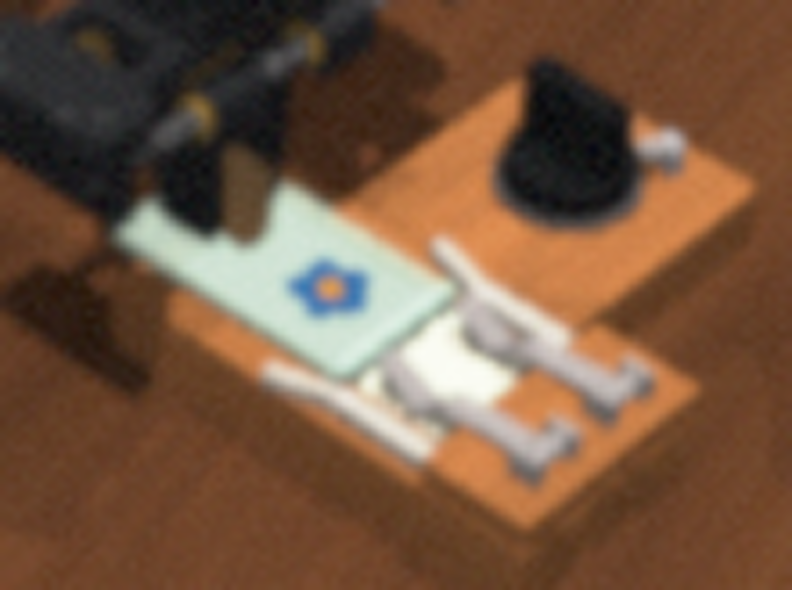

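```bash
python3 -m crank '{"jaw":[-1,-1,-1,-1,-1],"offset":[[0,0,0.4],[0,0,0.8],[0,0,1.2],[0,0,1.5],[0,0,1.5]],"roll":[0,0,0,0,0]}'
python3 - <<'E'
from h import *
g=grab_frame("side");crop(g,260,160,110,82,7.2,"s7.png")
f=grab_frame("scene");crop(f,310,180,110,82,7.2,"f7.png")
plan((0.5515,0.0884,0.04),-0.216)
E
```

```text
t: 9.07
ee_pos: [0.523, 0.0943, 0.0398]
tool_rot: [0.169, 1.563, -0.169]
force: [0.7, 0.2, 3.8]
width: 0.155
t 9.18 ee [0.523  0.0943 0.0398] zhead -0.216 xaxis [ 0.0011 -0.0001 -1.    ] q6 -1.40 F [0.4937 0.8863 3.1727] w 0.156
offset cm [-0.0126  0.0377  2.912 ] roll 0.000
```

View pics/f7.png

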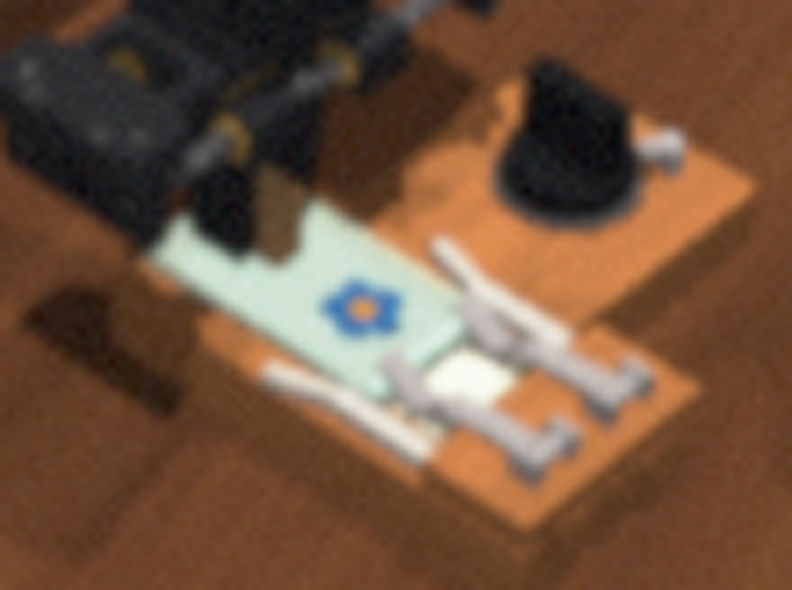

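Nose is between the straight guides and under the lips, with no side force. Continuing the push.

```bash
python3 -m crank '{"jaw":[-1,-1,-1,-1,-1,-1,-1],"offset":[[0,0,0.4],[0,0,0.8],[0,0,1.2],[0,0,1.6],[0,0,2.0],[0,0,2.4],[0,0,2.4]],"roll":[0,0,0,0,0,0,0]}' 55
python3 - <<'E'
from h import *
plan((0.5515,0.0884,0.04),-0.216)
E
python3 -m crank '{"jaw":[-1,-1],"offset":[[0,0,0.3],[0,0,0.3]],"roll":[0,0]}'
python3 - <<'E'
from h import *
g=grab_frame("side");crop(g,260,160,110,82,7.2,"s8.png")
f=grab_frame("scene");crop(f,310,180,110,82,7.2,"f8.png")
plan((0.5515,0.0884,0.04),-0.216)
E
```

```text
t: 10.05
ee_pos: [0.5463, 0.0892, 0.0398]
tool_rot: [0.169, 1.563, -0.169]
force: [0.9, 0.5, 2.6]
width: 0.153
t 10.05 ee [0.5463 0.0892 0.0398] zhead -0.216 xaxis [ 0.0008 -0.     -1.    ] q6 -1.41 F [0.8847 0.484  2.604 ] w 0.153
offset cm [-0.0177  0.0351  0.5218] roll 0.000
t: 10.3
ee_pos: [0.5485, 0.0887, 0.0398]
tool_rot: [0.169, 1.565, -0.169]
force: [-1.7, 0.1, 6.7]
width: 0.153
t 10.40 ee [0.5485 0.0887 0.0399] zhead -0.216 xaxis [-0.0006  0.0001 -1.    ] q6 -1.41 F [-2.6799  1.277   6.2277] w 0.157
offset cm [-0.015   0.037   0.2965] roll 0.000
```

View pics/f8.png

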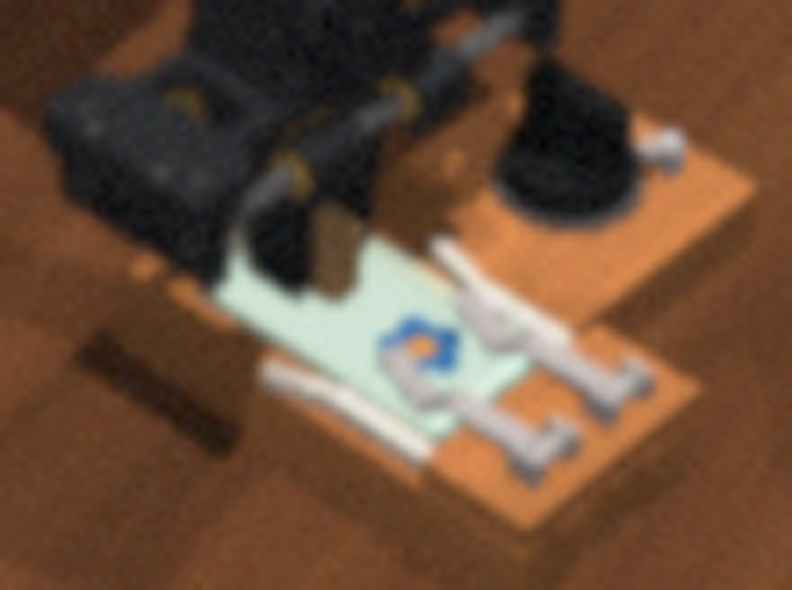

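View pics/s8.png

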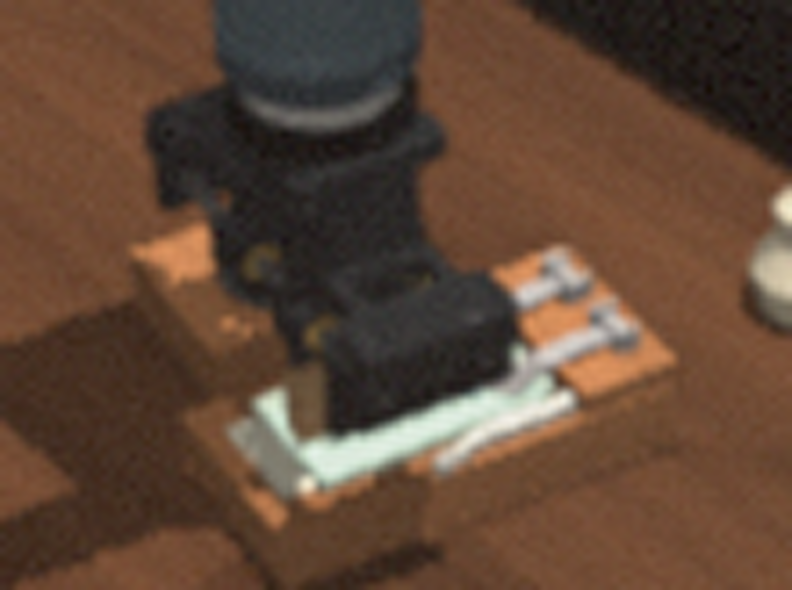

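```bash
python3 -m crank '{"jaw":[-1,-1],"offset":[[0,0,0.15],[0,0,0.15]],"roll":[0,0]}';python3 -m crank '{"jaw":[-1,-1],"offset":[[0,0,0.15],[0,0,0.15]],"roll":[0,0]}' ; python3 -m crank '{"jaw":[-1,-1],"offset":[[0,0,0.15],[0,0,0.15]],"roll":[0,0]}'
```

```text
t: 10.65
ee_pos: [0.5498, 0.0884, 0.0398]
tool_rot: [0.169, 1.565, -0.169]
force: [-2.1, 0.7, 6.9]
width: 0.153
t: 10.9
ee_pos: [0.5511, 0.0881, 0.0398]
tool_rot: [0.169, 1.565, -0.169]
force: [-2.3, 1.4, 7.4]
width: 0.151
t: 11.15
ee_pos: [0.5512, 0.0881, 0.0398]
tool_rot: [0.169, 1.569, -0.169]
force: [-8.4, 1.7, 13.4]
width: 0.156
```

```bash
python3 -m crank '{"jaw":[-1,-1,-1],"offset":[[0,0,0.15],[0,0,0.15],[0,0,0.15]],"roll":[0,0,0]}';python3 - <<'E'
from h import *
g=grab_frame("side");crop(g,280,180,80,60,10,"s9.png")
f=grab_frame("scene");crop(f,340,190,80,60,10,"f9.png")
plan((0.5515,0.0884,0.04),-0.216)
E
```

```text
t: 11.52
ee_pos: [0.5513, 0.0881, 0.0398]
tool_rot: [0.169, 1.572, -0.169]
force: [-13.9, 1.6, 18.4]
width: 0.155
t 11.62 ee [0.5513 0.0881 0.0398] zhead -0.215 xaxis [-0.0074  0.0008 -1.    ] q6 -1.41 F [-14.6371   2.467   18.3215] w 0.152
offset cm [-0.021   0.0316  0.0161] roll 0.001
```

View pics/f9.png

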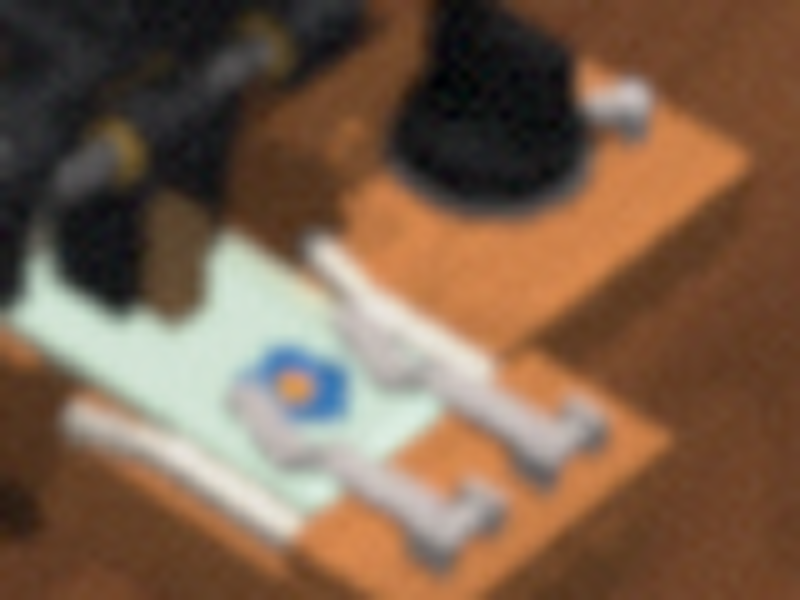

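View pics/s9.png

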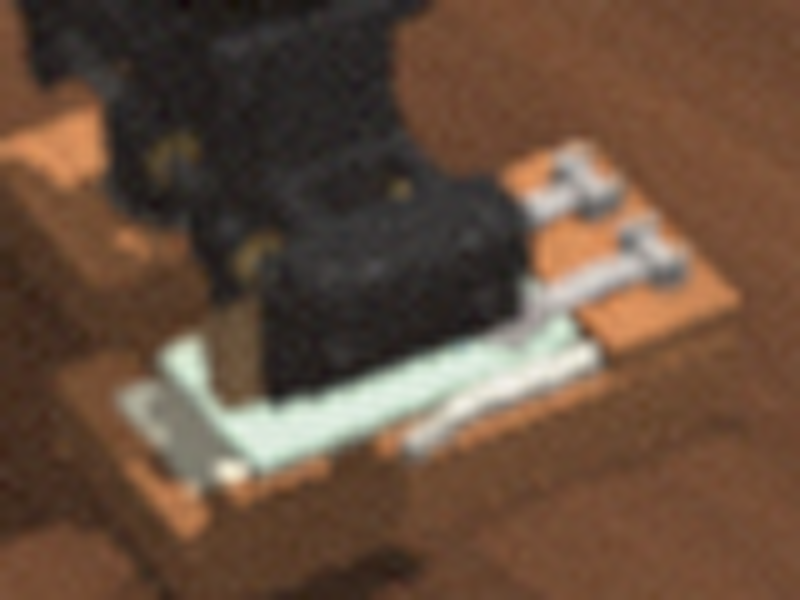

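The panel pressed against a rigid stop (15 N with no motion), and both clips lie on the glass behind the bead. Releasing and lifting.

```bash
python3 -m crank '{"jaw":[-0.3,-0.3,-0.3,-0.3,-0.3,-0.3,-0.3,-0.3],"offset":[[0,0,0],[0,0,0],[0,0,0],[-0.5,0,-0.3],[-3,0,-0.3],[-6,0,-0.3],[-10,0,-0.3],[-10,0,-0.3]],"roll":[0,0,0,0,0,0,0,0]}';python3 - <<'E'
from h import *
import pickle
g=grab_frame("side");crop(g,270,165,100,75,8,"s10.png")
f=grab_frame("scene");crop(f,315,175,110,82,7.2,"f10.png")
pickle.dump((f,g),open("fg10.pkl","wb"))
plan((0.601,0.184,0.15),-0.216)
E
```

```text
t: 12.62
ee_pos: [0.5542, 0.0878, 0.1436]
tool_rot: [0.169, 1.557, -0.169]
force: [0.3, 0.3, 0.1]
width: 0.348
t 12.72 ee [0.5517 0.0879 0.1399] zhead -0.216 xaxis [ 0.0007 -0.     -1.    ] q6 -1.41 F [-0.8891 -0.1227 -0.5772] w 0.351
offset cm [-1.003  10.4392  2.7553] roll 0.000
```

View pics/f10.png

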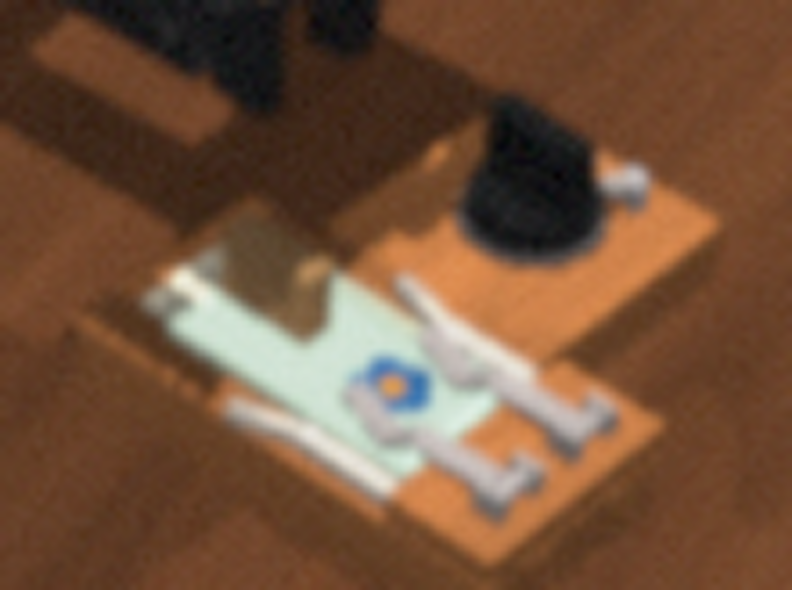

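View pics/s10.png

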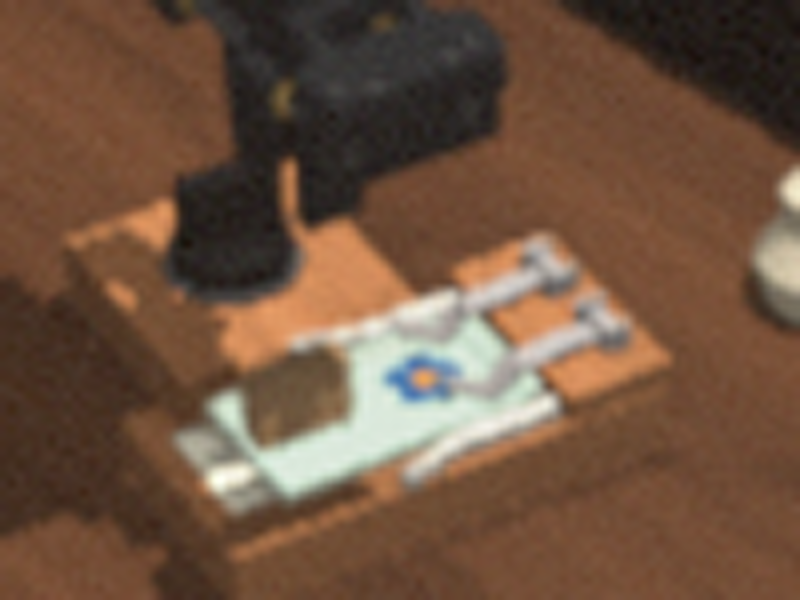

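The panel stayed home after release. Now I look at the knob from above.

```bash
python3 -m crank '{"jaw":[-0.3,-0.3,-0.3,-0.3],"offset":[[-2,5,4],[-5,10.4,8.5],[-5,10.4,8.5],[-5,10.4,8.5]],"roll":[0,0,0,0]}';python3 - <<'E'
from h import *
import pickle
f=grab_frame("wrist");crop(f,180,100,280,210,2.8,"w11.png")
pickle.dump(f,open("w11.pkl","wb"))
plan((0.601,0.184,0.15),-0.216)
E
```

```text
t: 13.22
ee_pos: [0.657, 0.172, 0.1881]
tool_rot: [0.168, 1.566, -0.169]
force: [-0.8, -0.1, -0.3]
width: 0.352
t 13.28 ee [0.656  0.1713 0.1875] zhead -0.215 xaxis [-0.0033 -0.0005 -1.    ] q6 -1.27 F [-0.1325 -0.1903 -0.7415] w 0.353
offset cm [ 3.7709  0.0719 -5.6313] roll 0.001
```

View pics/w11.png

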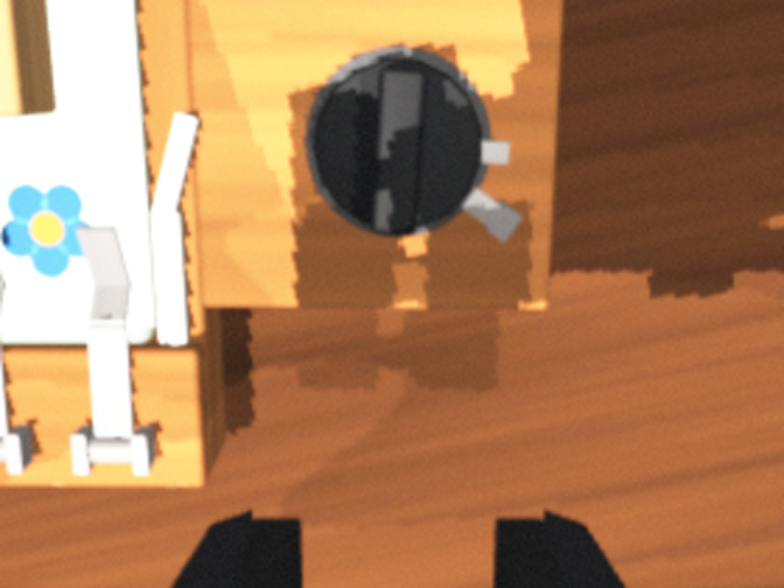

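Run:
```python
from h import *
import pickle
f=pickle.load(open("w11.pkl","rb"))
c=lambda x,y:(180+(x+.5)/2.8-.5,100+(y+.5)/2.8-.5)
W=lambda p,z:onz(f,c(*p),z)[:2]
a,b=W((403,72),.074),W((395.5,230),.074);d=b-a
print("bar",a,b,(a+b)/2,np.linalg.norm(d),np.arctan2(d[1],d[0]))
for z in(.036,.044): print("skirt",(W((307,142),z)+W((491,142),z)+W((400,48),z)+W((400,238),z))/4,np.linalg.norm(W((307,142),z)-W((491,142),z)))
crop(f,270,105,100,90,7.5,"w11b.png")
```

```text
bar [0.5819 0.1893] [0.6196 0.1791] [0.6008 0.1842] 0.03907935949841338 -0.26320547766123625
skirt [0.6007 0.1843] 0.053206948490233316
skirt [0.6003 0.1844] 0.05177745219515881
```

View pics/w11b.png

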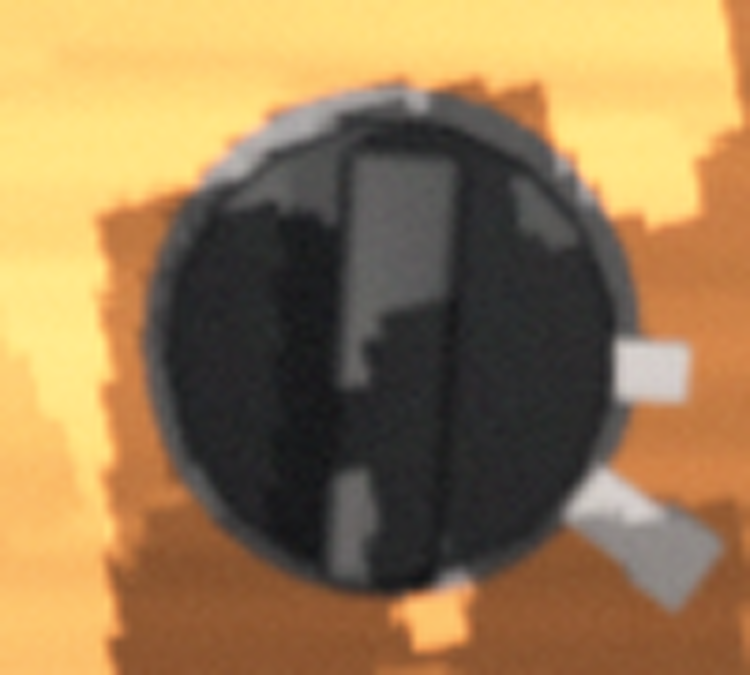

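```bash
python3 -m crank '{"jaw":[-0.3,-0.3,-0.3,-0.3,-0.3],"offset":[[2,0.1,-3],[6,0.1,-5.6],[9.7,0.1,-5.6],[9.7,0.1,-5.6],[9.7,0.1,-5.6]],"roll":[0.05,0.05,0.05,0.05,0.05]}';python3 - <<'E'
from h import *
import pickle
g=grab_frame("side");crop(g,270,160,80,60,10,"s12.png")
f=grab_frame("scene");crop(f,350,160,80,60,10,"f12.png")
plan((0.6007,0.1842,0.051),-0.265)
E
```

```text
t: 13.9
ee_pos: [0.6029, 0.1837, 0.0935]
tool_rot: [0.209, 1.56, -0.209]
force: [0.0, 0.4, 0.3]
width: 0.352
t 14.00 ee [0.6039 0.184  0.0946] zhead -0.266 xaxis [ 0.0029  0.0003 -1.    ] q6 -1.20 F [ 0.1763 -0.2851  0.425 ] w 0.349
offset cm [ 4.3617 -0.0729 -0.3286] roll -0.001
```

View pics/f12.png

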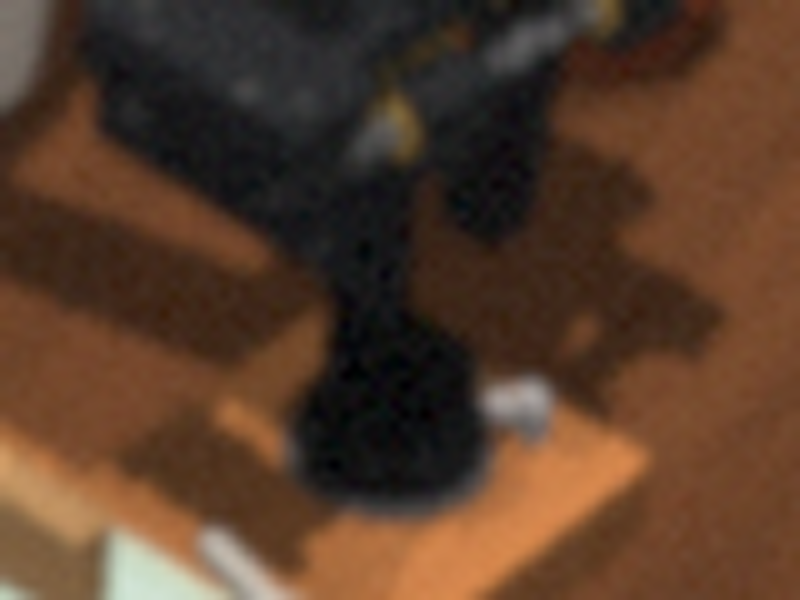

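View pics/s12.png

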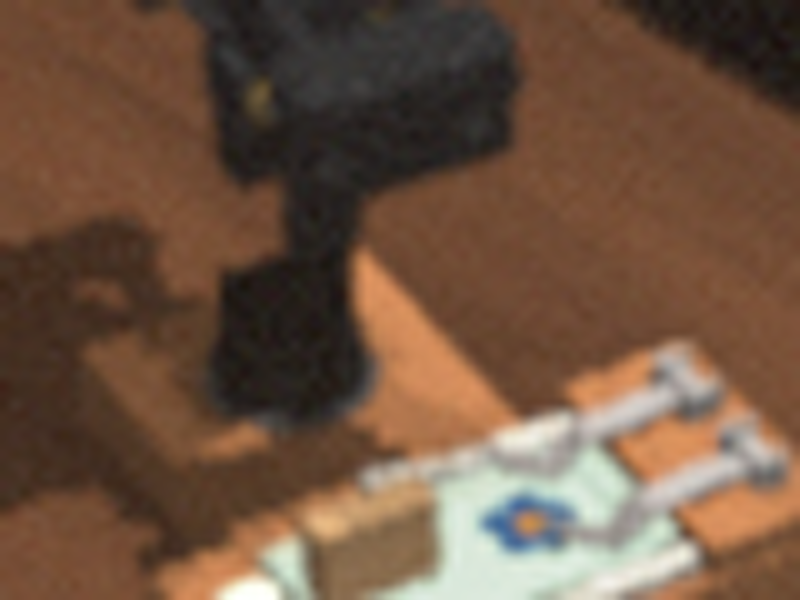

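```bash
python3 -m crank '{"jaw":[-0.3,-0.3,-0.3,-0.3,-0.3],"offset":[[1,0,-0.2],[2.2,0,-0.2],[3.4,0,-0.2],[4.2,0,-0.2],[4.2,0,-0.2]],"roll":[0,0,0,0,0]}';python3 - <<'E'
from h import *
plan((0.6007,0.1842,0.051),-0.265)
E
```

```text
t: 14.62
ee_pos: [0.5999, 0.1847, 0.0495]
tool_rot: [0.208, 1.563, -0.209]
force: [0.5, -0.4, -0.1]
width: 0.349
t 14.62 ee [0.5999 0.1847 0.0495] zhead -0.266 xaxis [-0.002  -0.0002 -1.    ] q6 -1.20 F [ 0.5215 -0.3505 -0.1375] w 0.349
offset cm [-0.1516 -0.0303  0.0878] roll -0.001
```

```bash
python3 -m crank '{"jaw":[-1,-1,-1,-1,-1],"offset":[[0,0,0.05],[0,0,0.05],[0,0,0.05],[0,0,0.05],[0,0,0.05]],"roll":[0,0,0,0,0]}' 45;python3 - <<'E'
from h import *
plan((0.6007,0.1842,0.045),-0.265)
E
```

```text
t: 15.25
ee_pos: [0.6016, 0.1844, 0.0512]
tool_rot: [0.209, 1.56, -0.209]
force: [-0.8, -2.5, 3.5]
width: 0.132
t 15.25 ee [0.6016 0.1844 0.0512] zhead -0.266 xaxis [ 0.0009 -0.0003 -1.    ] q6 -1.20 F [-0.7881 -2.462   3.4574] w 0.132
offset cm [ 0.6231 -0.0427 -0.0779] roll -0.001
```

```bash
python3 -m crank '{"jaw":[-1,-1,-1,-1],"offset":[[0.4,0,0],[0.75,0,0],[0.75,0,0],[0.75,0,0]],"roll":[0,0,0,0]}';python3 - <<'E'
from h import *
plan((0.6007,0.1842,0.045),-0.265)
E
```

```text
t: 15.75
ee_pos: [0.6018, 0.1845, 0.0451]
tool_rot: [0.208, 1.56, -0.209]
force: [-5.3, -5.0, 17.3]
width: 0.132
t 15.75 ee [0.6018 0.1845 0.0451] zhead -0.266 xaxis [ 0.001  -0.0005 -1.    ] q6 -1.20 F [-5.3304 -4.9881 17.2721] w 0.132
offset cm [ 0.0117 -0.0525 -0.0972] roll -0.001
```

```bash
python3 -m crank '{"jaw":[-1,-1,-1,-1,-1,-1],"offset":[[0,0,0],[0,0,0],[0,0,0],[0,0,0],[0,0,0],[0,0,0]],"roll":[0.12,0.24,0.36,0.48,0.6,0.6]}';python3 - <<'E'
from h import *
s=ctrl.sense();print(s["torque"])
plan((0.6007,0.1842,0.045),-0.215-1.3)
E
```

```text
t: 16.5
ee_pos: [0.6014, 0.1839, 0.0451]
tool_rot: [0.676, 1.462, -0.678]
force: [-5.6, -6.2, 17.7]
width: 0.133
[-1.1649  1.2779 -0.0398]
t 16.50 ee [0.6014 0.1839 0.0451] zhead -0.867 xaxis [ 0.0001 -0.0014 -1.    ] q6 -0.59 F [-5.5707 -6.2343 17.6606] w 0.133
offset cm [ 0.0128 -0.0361 -0.0708] roll 0.648
```

Turned past the safety stop angle while pushed in; continuing to the end.

```bash
python3 -m crank '{"jaw":[-1,-1,-1,-1,-1,-1,-1],"offset":[[0,0,0],[0,0,0],[0,0,0],[0,0,0],[0,0,0],[0,0,0],[0,0,0]],"roll":[0.12,0.24,0.36,0.48,0.6,0.65,0.65]}';python3 - <<'E'
from h import *
s=ctrl.sense();print(s["torque"])
plan((0.6007,0.1842,0.045),-0.215-1.3)
E
```

```text
t: 17.38
ee_pos: [0.6007, 0.1836, 0.0451]
tool_rot: [1.167, 1.234, -1.171]
force: [-9.8, -7.9, 19.6]
width: 0.136
[-1.3893  1.6905 -0.0108]
t 17.38 ee [0.6007 0.1836 0.0451] zhead -1.516 xaxis [-0.0015 -0.002  -1.    ] q6 0.06 F [-9.7675 -7.8614 19.5608] w 0.136
offset cm [ 0.0068 -0.0016 -0.0591] roll -0.001
```

```bash
python3 -m crank '{"jaw":[-1,-1],"offset":[[0,0,0],[0,0,0]],"roll":[0.05,0.05]}';python3 - <<'E'
from h import *
s=ctrl.sense();print(s["torque"])
g=grab_frame("side");crop(g,270,160,100,75,8,"s13.png")
f=grab_frame("scene");crop(f,320,160,110,82,7.2,"f13.png")
plan((0.6007,0.1842,0.045),-0.215-1.3)
E
```

```text
t: 17.62
ee_pos: [0.6008, 0.1836, 0.0451]
tool_rot: [1.202, 1.211, -1.207]
force: [-8.5, -8.5, 20.4]
width: 0.133
[-1.3982  1.6736  0.5925]
t 17.73 ee [0.6007 0.1837 0.0451] zhead -1.564 xaxis [-0.0014 -0.0024 -1.    ] q6 0.10 F [-9.9319 -7.8105 20.0198] w 0.133
offset cm [ 0.0076 -0.0025 -0.054 ] roll -0.049
```

View pics/f13.png

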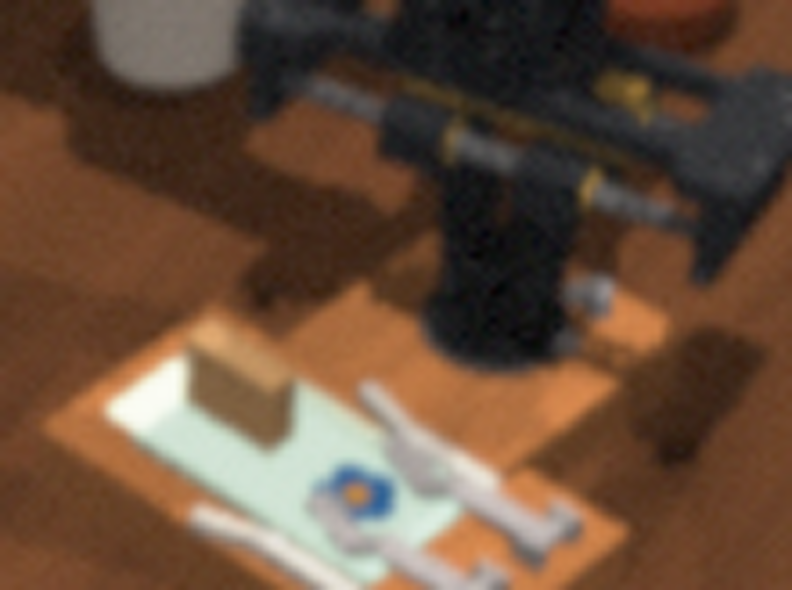

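The torque jumped to 0.6 N·m, so the knob is at the end of its travel. I'll let it rise, release, and lift.

```bash
python3 -m crank '{"jaw":[-1,-1,-1,-1,-0.3,-0.3,-0.3,-0.3,-0.3,-0.3],"offset":[[0,0,0],[-0.4,0,0],[-0.75,0,0],[-0.75,0,0],[-0.75,0,0],[-0.75,0,0],[-0.75,0,0],[-2,0,0],[-5,0,0],[-9,0,0]],"roll":[-0.04,-0.04,-0.04,-0.04,-0.04,-0.04,-0.04,-0.04,-0.04,-0.04]}';python3 -m crank '{"jaw":[-0.3,-0.3,-0.3],"offset":[[-4,0,0],[-8,0,0],[-8,0,0]],"roll":[0,0,0]}';python3 - <<'E'
from h import *
import pickle
g=grab_frame("side");crop(g,270,160,100,75,8,"s14.png")
f=grab_frame("scene");crop(f,320,160,110,82,7.2,"f14.png")
w=grab_frame("wrist");cv2.imwrite("pics/w14.png",w["pixels"][:,:,::-1])
cv2.imwrite("pics/scene14.png",f["pixels"][:,:,::-1])
plan((0.50,0.25,0.25),-0.215)
E
```

```text
t: 18.98
ee_pos: [0.6005, 0.1847, 0.1339]
tool_rot: [1.175, 1.231, -1.177]
force: [0.6, -0.7, 0.1]
width: 0.35
t: 19.35
ee_pos: [0.6036, 0.1852, 0.2187]
tool_rot: [1.181, 1.224, -1.169]
force: [0.8, 0.0, -0.1]
width: 0.35
t 19.50 ee [0.6006 0.1847 0.2126] zhead -1.526 xaxis [-0.0011 -0.0001 -1.    ] q6 0.06 F [-0.1476  0.9722 -0.308 ] w 0.350
offset cm [-3.7279 -9.7563 -6.9788] roll -1.311
```

View pics/f14.png

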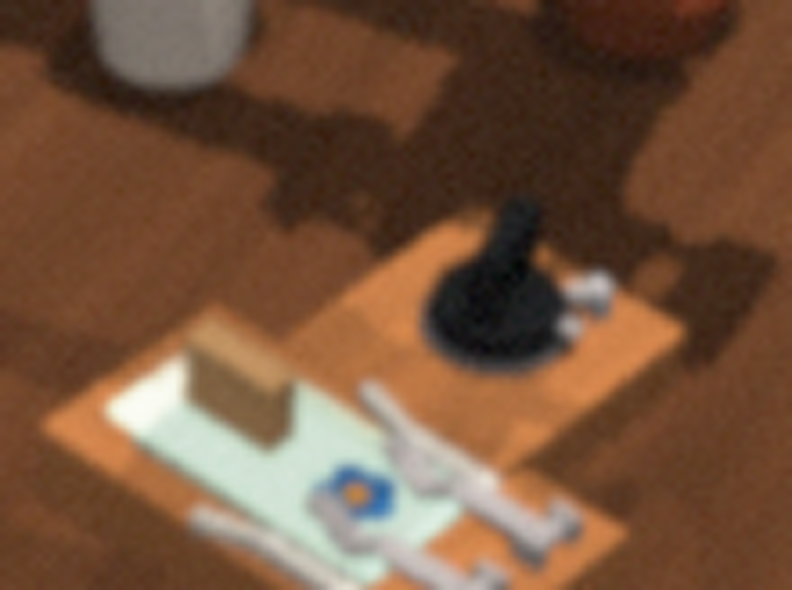

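View pics/s14.png

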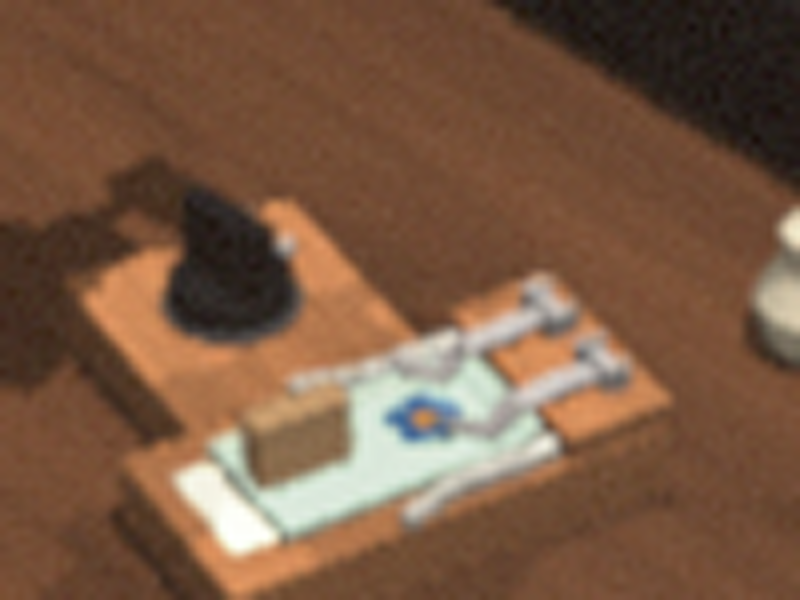

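View pics/w14.png

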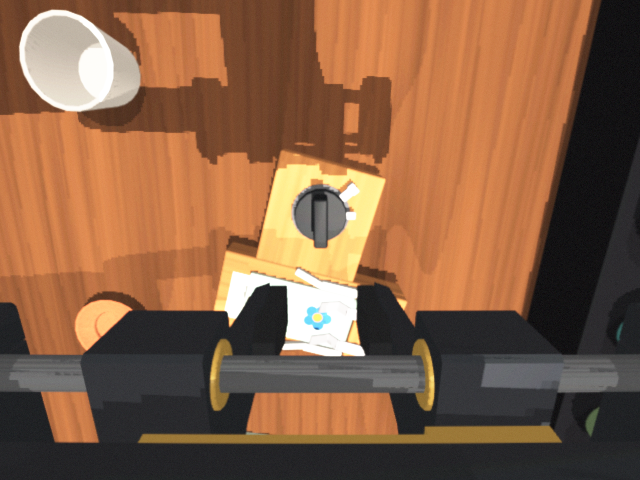

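Knob bar reads about 1.3 rad (it runs straight along the tool at heading −1.526, against the stand's −0.215), with the lug past the stop piece. One last wrist view over the clips, then hand in.

Run:
```python
from h import *
plan((0.72,0.05,0.21),-0.216)
```

```text
t 19.50 ee [0.6006 0.1847 0.2126] zhead -1.526 xaxis [-0.0011 -0.0001 -1.    ] q6 0.06 F [-0.1476  0.9722 -0.308 ] w 0.350
offset cm [ 0.2502 11.3247 13.9918] roll -1.310
```

```bash
python3 -m crank '{"jaw":[-0.3,-0.3,-0.3,-0.3,-0.3,-0.3,-0.3,-0.3,-0.3,-0.3],"offset":[[0,2,3],[0,4,6],[0,7,9],[0,9,11],[0,11.3,14],[0,11.3,14],[0,11.3,14],[0,11.3,14],[0,11.3,14],[0,11.3,14]],"roll":[-0.16,-0.32,-0.48,-0.64,-0.8,-0.96,-1.12,-1.3,-1.31,-1.31]}';python3 - <<'E'
from h import *
w=grab_frame("wrist");crop(w,220,120,240,180,3.3,"w15.png")
f=grab_frame("scene");cv2.imwrite("pics/scene15.png",f["pixels"][:,:,::-1])
plan((0.72,0.05,0.21),-0.216)
E
```

```text
t: 20.75
ee_pos: [0.7198, 0.05, 0.212]
tool_rot: [0.172, 1.566, -0.172]
force: [0.4, -0.6, -0.2]
width: 0.354
t 20.85 ee [0.7201 0.05   0.2126] zhead -0.218 xaxis [-0.0009  0.0001 -1.    ] q6 -1.45 F [-0.2891  0.2356 -0.8037] w 0.351
offset cm [ 0.2635  0.0022 -0.0088] roll -0.002
```

View pics/w15.png

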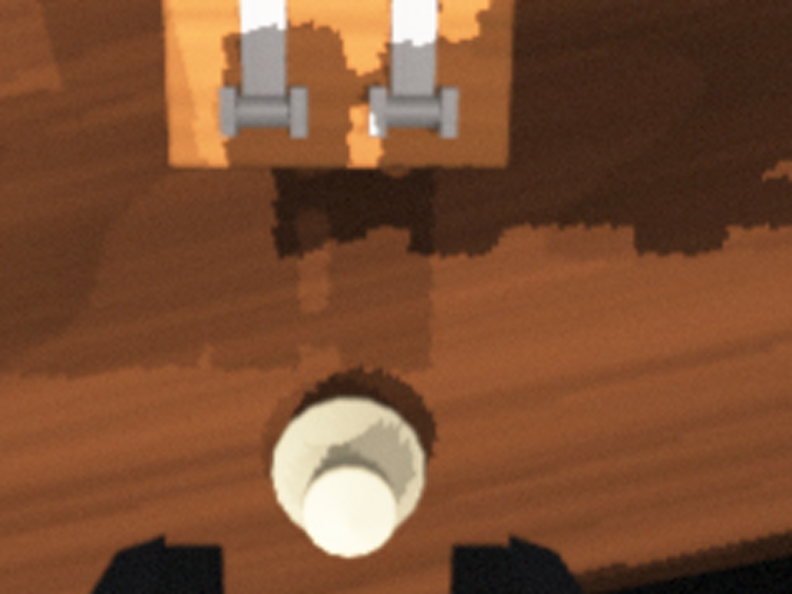

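View pics/scene15.png

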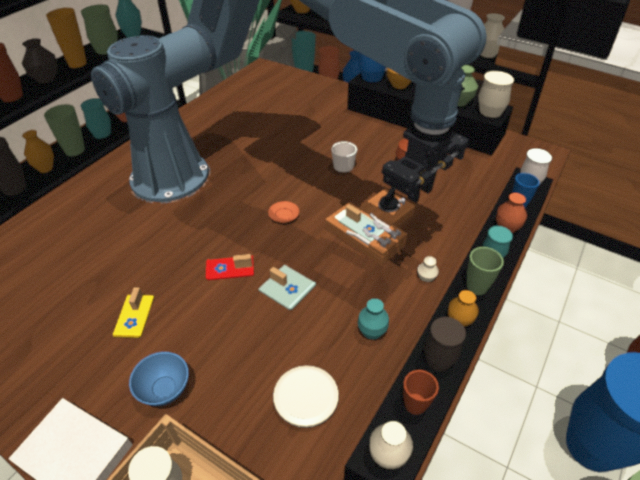

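Run:
```python
from h import *
w=grab_frame("wrist");crop(w,240,0,190,142,4.2,"w16.png")
```

```text
(no output)
```

View pics/w16.png

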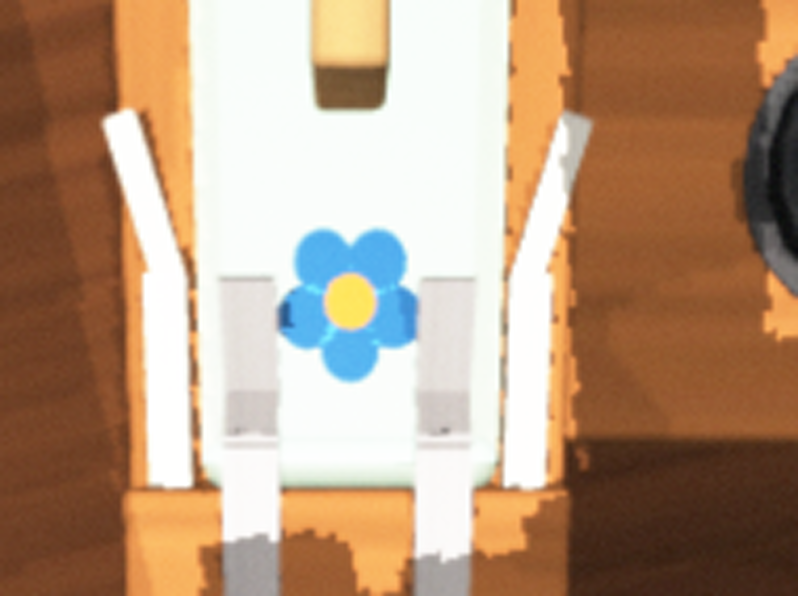

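The bead edge (row 487) lies flush against the stop block, square between the guides. Both clip noses (row 435) sit symmetrically on the glass behind the bead, and the arm is clear. Handing in.

```bash
python3 -c "
from plant import ctrl
print(ctrl.hand_in())"
```

```text
the job is handed in; nothing more can be done
None
```

The narrow panel is in the stand, slid bead first under both clips and fully home, and the light knob is turned to its end of travel. I handed the job in at about 21 s.

**Panel:** it met a rigid stop, holding still under about 15 N of push. The last wrist picture shows the bead edge flush against the stop block, with both clip noses level on the glass behind it. I judged the clips from pictures only, as their angles can't be read.

**Knob:** pushed in it travelled 6.1 mm, against about 17 N on the tool. It turned past the safety stop until the torque rose to 0.6 N·m, then came back up on release. The bar reads about 1.31 rad, with its lug past the stop piece. No separate check was made of the light itself.

**Surroundings:** in the last scene picture the wide panel and the pottery look undisturbed; the jar was partly hidden by the gripper. The arm touched nothing at hand-in.

**Disagreement:** before sliding, the scene camera put the panel about 1.5–3 mm towards the knob side, while the arm's own position said 0.7 mm. I shifted it 1 mm and it entered the guides without side force.

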